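# Walk the imaging phantom round to the lens fence

## Robot

A 7-joint arm with a two-finger parallel gripper is mounted at the origin on the work surface. World frame = base frame: x ahead of the robot, y to its left, z up, the work surface at z = 0. Lengths are in m, angles in rad, forces in N, time in s.
With the tool pointing down it reaches from about 0.425 to 0.925 m from the base axis. Payload 6.8 kg.
Tool frame: the origin (TCP) lies at the very end of the fingers, on their centre line; the grasp point (between the pads) lies 19 mm behind it (bot.grip_depth is the distance from the TCP to the grasp point, in m); z points along the fingers, y is the direction in which the jaws open and shut (so a half turn about z gives the same grasp; the last joint's range is limited). The gripper opens to 85 mm and grips with 20 to 120 N. Pads are 22 mm wide; open, the fingers measure 114 mm over their backs; the gripper's body (76 mm by 85 mm) begins 54 mm behind the grasp point. The pads swing forward as they close: fully open they stand 13 mm farther back than shut.
Start: joints at [1.188, 0.477, 0.022, 1.555, -0.011, 1.109, -0.083], TCP at [0.183, -0.65, 0.193] pointing down, gripper open.
Joint ranges: [-2.96, 2.96], [-0.34, 2.1], [-1.41, 1.46], [0.24, 2.44], [-1.37, 4.51], [0.17, 1.92], [-2.96, 2.96]. Speed limits (rad/s): [2.39, 2.39, 3.14, 3.14, 3.14, 3.14, 3.14].

## Interface

Orientations are given as a unit quaternion [w, x, y, z].
In Python, from station import bot gives the robot as it stands.
- The arm moves only by the tool step_arm, never from a script. Its argument "increments" is a list of rows, each a list of 7 numbers: the shift along the world's x, y, z in m, then the turn, a rotation vector about the world's x, y, z in degrees, then the gripper command: -1 is fully open, 1 is shut, values between are in proportion. In form: [[dx, dy, dz, rx, ry, rz, fingers], ...]. A call has 1 to 10 rows; each row is the pose to reach, as a shift and turn from the pose commanded when the call began; what a row does not reach only later rows make up. A row lasts 1/12 s, in which the tool goes at most 41.7 mm and 7.16 degrees, less where a joint would pass 70% of its speed; a pose out of reach is approached as far as the arm can. A call with a gripper value outside its range is refused whole. The fingers move at their own pace and stop on an object; "force" is the grip in N (left out, the last holds). Time passes only in rows, so rows that repeat a pose let the fingers close. It gives the time, the measured TCP pose, the force and the opening at its end, in the units of the state.
- bot.get_obs(): the state, without advancing time (a new reading comes with each control period).
- bot.read_camera(name): name is "scene" or "top" or "wrist"; returns a dict with "color" (420x560x3 uint8, red, green, blue), "intrinsics" (3x3 intrinsics, pixels), "extrinsics" (4x4, takes a point from camera to world coordinates). Camera axes: x right, y up, looking along -z (the intrinsics and any distortion apply to the point x, -y, -z); pixel columns grow to the right and rows downward; lengths in m; the calibration is good to about 2 mm. A picture is of the moment at which its call begins. There is no depth.
- bot.hand_in(): hands the job in, once; it reports no verdict.
Trained networks look in the newest picture that a camera, given by its name, has taken for a name from the list of things; names that differ only in an ending like _2 or _b are one class to them, and where a whole thing is asked for, a point or a joint stands for the part that bears it (a point fixed in the world has none). Each returns a list of dicts, best first, with "conf" (0 to 1); they miss things now and then, are a little off and sometimes report something else, mostly with a low value. They report only what shows in the picture. A call takes as long as a camera call. They do not tell look-alikes from the thing itself.
- bot.recognise(thing, camera): "location" ([column, row] as shares, 0 to 1, of the picture: columns of its width, rows of its height, amid what is visible of it).
- bot.place_of(thing, camera): "location" ([column, row] as shares, 0 to 1, of the picture: columns of its width, rows of its height: a listed point, or the origin of a listed thing).
The state is a dict: "t": time; "q": joint angles; "joint_vel": joint speeds; "joint_torque": joint torques, N m; "eef_pos": TCP position; "tool_rot": TCP orientation; "contact_force": force on the tool from outside, world axes, zero at the start; "torque": the same for the moment, N m; "gripper_width": opening from 0.0 (shut) to 1.0 (fully open).
Only numpy, scipy, OpenCV 4.12 (cv2) and the standard library are available. Lean on these libraries where they do the work, as an engineer would, in place of code of your own. Each camera call takes 0.05 s, during which the arm holds its last target.

## Task

The heavy resin phantom block has been left standing askew on the bench: walk it round with fingertip pushes against its upright sides, a corner at a time, until its front (the long face with three round windows) sits flush against the flat face of the fence and covers the round lens opening in the fence's middle. Do not grip or lift the block, and do not touch the glass cover plate on its top. Leave everything else on the bench where it stands, and finish clear of it all.

Things in the scene. Friction and masses are not known exactly. Their poses are not given: they have to be found in the camera images.
- phantom: heavy grey resin block, about 0.85 kg, loose: 95 mm deep (x), 130 wide (y), 50 high. Origin at the centre of its underside. +x face: the front, flat, 130 mm wide, three round dark windows. Back face 100 mm wide: both upright back corners bevelled 15 mm at 45 degrees. Starts turned 45 to 115 degrees anticlockwise (from above) from facing the fence. Slides and turns under level pushes of 3 to 12 N
- cover: thin glass plate on top of the phantom (75 x 114 x 3 mm, set in 6 mm from the front, 8 from the ends, 14 from the back; top 53 mm above the bench), fixed to it; three dark dots on it lie in a row nearer the front. Origin over the phantom's, 50 mm up. Must not be touched
- front_left (a point): point on the phantom's front face at its left (+y) edge, 20 mm above the underside
- front_right (a point): point on the phantom's front face at its right (-y) edge, 20 mm above the underside
- fence: dark steel bar fixed to the bench, 280 mm long (its y), 16 mm thick, 45 mm high. Its flat face looks along its -x, roughly to the robot (within about 15 degrees); origin on the bench under the middle of that face. Behind the bar are an 8 mm foot, a lens barrel (top 47 mm high) and a grey camera body (55 mm high, to 95 mm behind the face)
- fence_face (a point): centre of the fence's flat face, 20 mm above the bench, axes as the fence (x into the fence, y along it); the round lens opening (36 mm across) is here
- jar: bystander: small amber capped jar, 44 mm across, 60 mm high; origin at the centre of its underside
- lens_tube: bystander: dark lens tube standing upright, 40 mm across, 55 mm high; origin at the centre of its underside
- dish: bystander: flat clear dish, 60 mm across, 14 mm high; origin at the centre of its underside
- tip_box: bystander: white pipette-tip box, 80 x 115 mm, 51 mm high; origin at the centre of its underside
- beaker: bystander: glass beaker, 64 mm across, 80 mm high; origin at the centre of its underside
- driver: bystander: screwdriver lying on the bench, 160 mm long along its x; origin near its middle, on the bench
- wash_bottle: bystander: white capped bottle, 64 mm across, 150 mm high; origin at the centre of its underside
Mind the look-alikes: they are no part of the job. Leave any yellow look-alike of the phantom alone.

How it is judged:
By the outcome, as a careful person would: the job done as asked, in the order asked, and still so for the second after the job is handed in, with the robot touching nothing.
It also fails if it takes over 72 s, if anything falls off the work surface, if the arm or the gripper's body presses on something with over 40 N, if the wrist force passes 120 N, or if a joint passes its speed limit or range.

## Working session

There is one attempt and no reset: what is moved stays moved. The work goes in short steps, Python scripts to look and compute and a tool call to move; the robot and the scene stay as the last step left them, time stands still between calls to the robot, and variables do not carry over. Pictures are saved under pics/ and viewed, and the job is handed in when it is done.

Besides the shell and the picture viewer there is one more tool, called after ">>>" as a command line: name --pt "numbers of a row" for each row, then --argument value for the rest. step_arm: Moves the arm, as the interface text tells. Its arguments: {"type":"object","properties":{"increments":{"type":"array","items":{"type":"array","items":{"type":"number"}}},"force":{"type":"number"}},"required":["increments"]}

```bash
ls; mkdir -p pics
cat > h.py <<'E'
import numpy as np, cv2
from station import bot
def shot(cam,name):
    r=bot.read_camera(cam); cv2.imwrite(f'pics/{name}.png',r['color'][:,:,::-1]); return r
def ray(r,loc):
    K=np.array(r['intrinsics']);E=np.array(r['extrinsics'])
    u=loc[0]*560;v=loc[1]*420
    d=np.linalg.inv(K)@[u,v,1]; d=np.array([d[0],-d[1],-d[2]])
    return E[:3,3],E[:3,:3]@d
def at(r,loc,z):
    o,d=ray(r,loc); return o+d*(z-o[2])/d[2]
def proj(r,P):
    K=np.array(r['intrinsics']);E=np.array(r['extrinsics'])
    p=E[:3,:3].T@(np.array(P)-E[:3,3]); p=np.array([p[0],-p[1],-p[2]]); q=K@p; return q[:2]/q[2]
E
python3 - <<'E'
from h import *
o=bot.get_obs(); print(o['t'],o['eef_pos'],o['tool_rot'],o['contact_force'])
for c in ['top','scene']:
    r=shot(c,c+'0'); print(c,np.round(r['extrinsics'],3).tolist(), r['intrinsics'], [k for k in r])
    for t,z in [('phantom',0),('front_left',.02),('front_right',.02),('cover',.05),('fence',0),('fence_face',.02),('jar',0),('lens_tube',0),('dish',0),('tip_box',0),('beaker',0),('driver',0),('wash_bottle',0)]:
        for d in bot.place_of(t,c)[:3]:
            print(t,round(d['conf'],2),np.round(d['location'],3),np.round(at(r,d['location'],z),3))
print(bot.get_obs()['t'])
E
```

```text
pics
0.0 [ 0.18294144 -0.64905808  0.19203448] [-8.80606511e-04  9.90577293e-01  1.36951870e-01 -1.92188735e-04] [ 0.55447169 -0.83901651  0.96059449]
top [[0.022, 0.981, -0.195, 0.274], [-1.0, 0.02, -0.011, -0.009], [-0.007, 0.195, 0.981, 1.212], [0.0, 0.0, 0.0, 1.0]] [[407.5496311    0.         283.04916943]
 [  0.         407.5496311  210.6304347 ]
 [  0.           0.           1.        ]] ['color', 'intrinsics', 'extrinsics']
phantom 0.87 [0.442 0.513] [0.498 0.111 0.   ]
phantom 0.86 [0.605 0.544] [ 0.463 -0.164  0.   ]
phantom 0.79 [0.316 0.369] [0.685 0.34  0.   ]
front_left 0.94 [0.613 0.61 ] [ 0.379 -0.174  0.02 ]
front_left 0.94 [0.273 0.372] [0.673 0.407 0.02 ]
front_left 0.62 [0.418 0.574] [0.416 0.146 0.02 ]
front_right 0.87 [0.555 0.543] [ 0.46  -0.078  0.02 ]
front_right 0.85 [0.416 0.477] [0.539 0.155 0.02 ]
front_right 0.68 [0.159 0.737] [0.212 0.552 0.02 ]
cover 0.97 [0.605 0.54 ] [ 0.46  -0.158  0.05 ]
cover 0.83 [0.313 0.352] [0.69  0.332 0.05 ]
cover 0.73 [0.44  0.511] [0.491 0.11  0.05 ]
fence 0.89 [0.462 0.399] [0.648 0.083 0.   ]
fence_face 0.83 [0.468 0.4  ]
[... 1112 characters left out ...]
 ] [0.218 0.547 0.02 ]
front_right 0.85 [0.603 0.532] [0.564 0.164 0.02 ]
front_right 0.65 [0.455 0.508] [ 0.477 -0.065  0.02 ]
cover 0.69 [0.402 0.488] [ 0.457 -0.15   0.05 ]
cover 0.69 [0.742 0.355] [0.293 0.51  0.05 ]
cover 0.67 [0.561 0.485] [0.5   0.108 0.05 ]
fence 0.81 [0.558 0.607] [ 0.651  0.07  -0.   ]
fence 0.23 [0.754 0.459] [0.458 0.473 0.   ]
jar 0.78 [0.693 0.517] [0.545 0.327 0.   ]
lens_tube 0.51 [0.411 0.597] [ 0.595 -0.152  0.   ]
dish 0.66 [0.247 0.544] [ 0.456 -0.409  0.   ]
tip_box 0.86 [0.632 0.4  ] [0.294 0.299 0.   ]
beaker 0.81 [0.754 0.462] [0.465 0.47  0.   ]
driver 0.63 [0.187 0.53 ] [ 0.413 -0.507  0.   ]
wash_bottle 0.58 [0.198 0.648] [ 0.612 -0.472  0.   ]
1.4
```

View pics/top0.png

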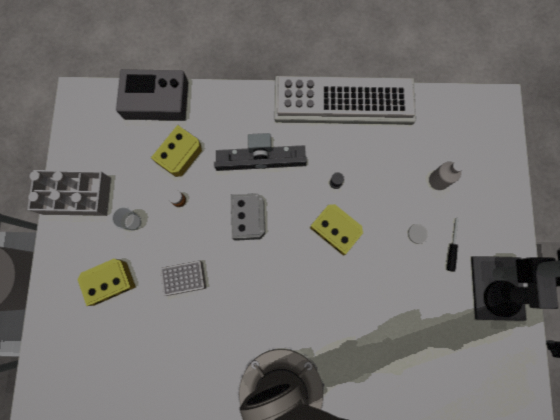

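View pics/scene0.png

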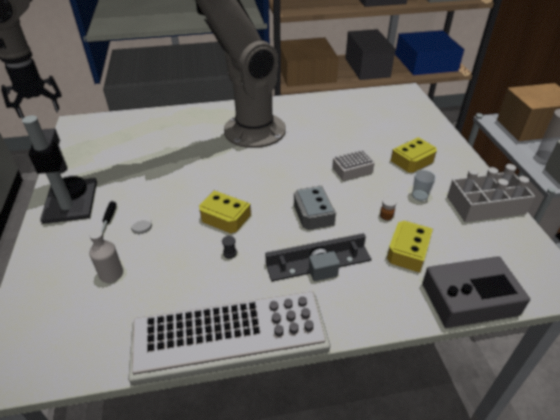

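Run:
```python
from h import *
im=cv2.imread('pics/top0.png'); c=im[120:260,140:360]
g=cv2.resize(c,None,fx=3.6,fy=3.6,interpolation=cv2.INTER_CUBIC); g=cv2.convertScaleAbs(g,alpha=1.5)
cv2.imwrite('pics/crop0.png',g); print(g.shape)
r=bot.read_camera('wrist'); cv2.imwrite('pics/w0.png',r['color'][:,:,::-1]); print(np.round(r['extrinsics'],3).tolist(),r['intrinsics'])
```

```text
(504, 792, 3)
[[0.273, 0.91, 0.311, 0.265], [-0.962, 0.258, 0.089, -0.627], [0.001, -0.323, 0.946, 0.373], [0.0, 0.0, 0.0, 1.0]] [[334.20685663   0.         280.33626318]
 [  0.         334.20685663 215.67537139]
 [  0.           0.           1.        ]]
```

View pics/crop0.png

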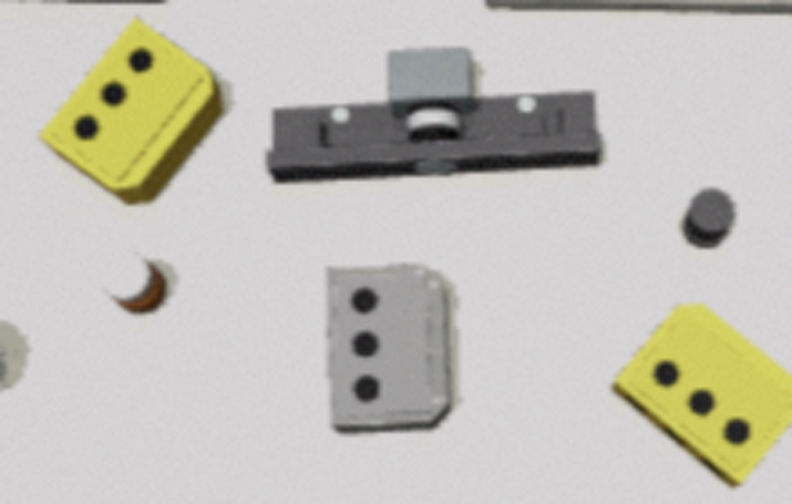

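View pics/w0.png

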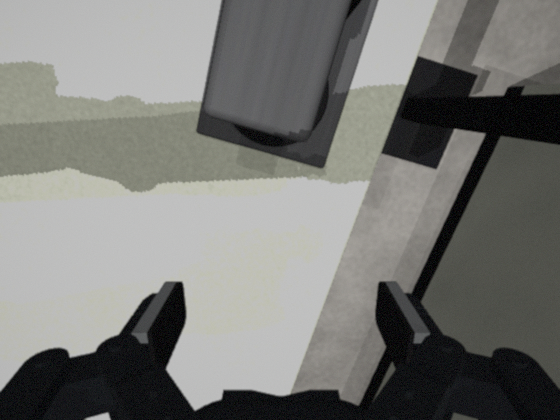

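Run:
```python
from h import *
r=bot.read_camera('top')
def a(x,y,z): 
    p=at(r,((140+x/3.6+.0)/560,(120+y/3.6)/420),z); return p
for n,x,y,z in [('fence bot L',277,182,0),('fence bot R',600,164,0),('topfront L',270,152,.045),('topfront R',598,148,.045),('lens',435,167,.02),
 ('FR',327,268,.05),('FL',334,425,.05),('dotR',364,299,.053),('dotM',365,344,.053),('dotL',366,388,.053)]:
    print(n,np.round(a(x,y,z),4))
A,B,C=[a(*p,.053) for p in [(364,299),(365,344),(366,388)]]
d=A-C; print('dots yaw of right dir',np.degrees(np.arctan2(d[1],d[0])))
```

```text
fence bot L [0.6368 0.212  0.    ]
fence bot R [ 0.6584 -0.0656  0.    ]
topfront L [0.6491 0.211  0.045 ]
topfront R [ 0.6579 -0.0616  0.045 ]
lens [0.6466 0.0751 0.02  ]
FR [0.5498 0.1582 0.05  ]
FL [0.4213 0.1466 0.05  ]
dotR [0.5239 0.1266 0.053 ]
dotM [0.4869 0.1242 0.053 ]
dotL [0.4512 0.1219 0.053 ]
dots yaw of right dir 3.6570800119658085
```

Run:
```python
from h import *
r=bot.read_camera('top')
for u,v in [(474,257),(523,257),(526,318),(475,320),(540,255),(560,310)]:
    print(u,v,[np.round(at(r,(u/560,v/420),z),2)[:2] for z in (0,.2)])
print('tcp px',proj(r,bot.get_obs()['eef_pos']))
r=bot.read_camera('scene')
for u,v in [(42,215),(95,215),(98,180),(50,182),(35,120),(40,150)]:
    print(u,v,[np.round(at(r,(u/560,v/420),z),2)[:2] for z in (0,.1,.2)])
print('tcp px',proj(r,bot.get_obs()['eef_pos']))
im=cv2.imread('pics/scene0.png')[60:230,0:200];cv2.imwrite('pics/mic.png',cv2.convertScaleAbs(cv2.resize(im,None,fx=3,fy=3),alpha=1.6))
```

```text
474 257 [array([ 0.39, -0.56]), array([ 0.37, -0.47])]
523 257 [array([ 0.39, -0.71]), array([ 0.37, -0.59])]
526 318 [array([ 0.21, -0.7 ]), array([ 0.22, -0.59])]
475 320 [array([ 0.21, -0.55]), array([ 0.22, -0.46])]
540 255 [array([ 0.4 , -0.76]), array([ 0.38, -0.63])]
560 310 [array([ 0.24, -0.8 ]), array([ 0.24, -0.67])]
tcp px [552.88386914 336.16724485]
42 215 [array([ 0.34, -0.7 ]), array([ 0.46, -0.64]), array([ 0.58, -0.58])]
95 215 [array([ 0.37, -0.54]), array([ 0.49, -0.5 ]), array([ 0.61, -0.46])]
98 180 [array([ 0.2 , -0.55]), array([ 0.33, -0.51]), array([ 0.47, -0.47])]
50 182 [array([ 0.18, -0.7 ]), array([ 0.32, -0.65]), array([ 0.45, -0.59])]
35 120 [array([-0.24, -0.84]), array([-0.06, -0.76]), array([ 0.12, -0.69])]
40 150 [array([-0.02, -0.77]), array([ 0.14, -0.71]), array([ 0.3 , -0.64])]
tcp px [ 46.64461203 130.63120962]
```

View pics/mic.png

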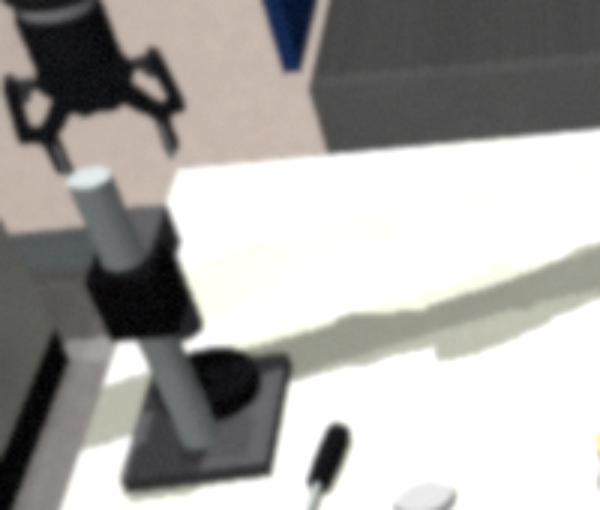

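>>> step_arm --pt "0 0.02 0.035 0 0 0 1" --pt "0 0.05 0.06 0 0 0 1" --pt "0 0.09 0.08 0 0 0 1" --pt "0 0.13 0.09 0 0 5 1" --pt "0.01 0.17 0.1 0 0 10 1" --pt "0.03 0.205 0.1 0 0 15 1" --pt "0.05 0.24 0.1 0 0 20 1" --pt "0.08 0.27 0.1 0 0 25 1" --pt "0.11 0.295 0.1 0 0 30 1" --pt "0.14 0.32 0.1 0 0 35 1"

```text
t: 2.43
eef_pos: [0.3241, -0.328, 0.2937]
tool_rot: [0.001, 0.903, 0.43, 0.0]
contact_force: [0.8, -0.4, 0.2]
gripper_width: -0.001
```

>>> step_arm --pt "0.03 0.025 0 0 0 5 1" --pt "0.06 0.05 0 0 0 10 1" --pt "0.085 0.08 0 0 0 15 1" --pt "0.1 0.115 0 0 0 20 1" --pt "0.11 0.155 0 0 0 25 1" --pt "0.115 0.195 0 0 0 30 1" --pt "0.12 0.235 0 0 0 34 1" --pt "0.12 0.275 0 0 0 39 1" --pt "0.12 0.315 0 0 0 39 1" --pt "0.12 0.35 0 0 0 39 1"

```text
t: 3.27
eef_pos: [0.4428, 0.023, 0.2934]
tool_rot: [0.0, 0.708, 0.706, 0.0]
contact_force: [0.9, -0.3, -0.9]
gripper_width: -0.001
```

Run:
```python
from h import *
r=shot('wrist','w1'); E=np.array(r['extrinsics']);print(np.round(E[:3,3],3))
for t,z in [('phantom',0),('front_left',.02),('front_right',.02),('cover',.05),('fence',0),('fence_face',.02)]:
        for d in bot.place_of(t,'wrist')[:2]:
            print(t,round(d['conf'],2),np.round(d['location'],3),np.round(at(r,d['location'],z),3))
```

```text
[0.444 0.106 0.473]
phantom 0.8 [0.517 0.649] [ 0.459 -0.151  0.   ]
phantom 0.61 [0.564 0.232] [0.492 0.111 0.   ]
front_left 0.94 [0.469 0.144] [0.422 0.154 0.02 ]
front_left 0.65 [0.429 0.696] [ 0.382 -0.174  0.02 ]
front_right 0.7 [0.657 0.126] [0.552 0.162 0.02 ]
front_right 0.62 [0.528 0.556] [ 0.467 -0.076  0.02 ]
cover 0.8 [0.57  0.231] [0.491 0.111 0.05 ]
fence 0.56 [0.762 0.287] [0.644 0.081 0.   ]
fence_face 0.92 [0.78  0.299] [0.65  0.076 0.02 ]
```

View pics/w1.png

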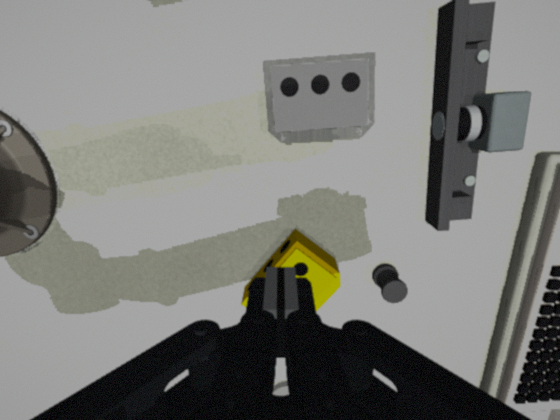

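```bash
cat >> h.py <<'E'
def px(r,u,v,z): return np.round(at(r,(u/560,v/420),z),4)
E
python3 - <<'E'
from h import *
r=bot.read_camera('wrist')
im=r['color'][:,:,::-1]
cv2.imwrite('pics/c1.png',cv2.convertScaleAbs(cv2.resize(im[:240,240:500],None,fx=2.4,fy=2.4,interpolation=cv2.INTER_CUBIC),alpha=1.3))
for n,u,v,z in [('fbT',441,3,0),('fbB',427,222,0),('lens',438,125,.02),('fl',263,60,.05),('fr',375,53,.05),('d',289,87,.053),('d',320,84.5,.053),('d',351,82,.053)]: print(n,px(r,u,v,z))
E
```

```text
fbT [0.6425 0.2149 0.    ]
fbB [ 0.6644 -0.0711  0.    ]
lens [0.6511 0.0714 0.02  ]
fl [0.4251 0.1469 0.05  ]
fr [0.5535 0.1536 0.05  ]
d [0.4551 0.1176 0.053 ]
d [0.4913 0.1201 0.053 ]
d [0.5274 0.1227 0.053 ]
```

View pics/c1.png

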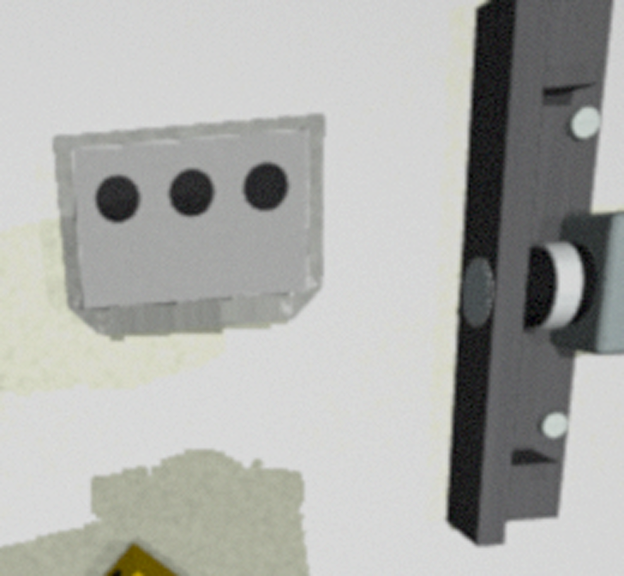

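>>> step_arm --pt "0.02 0.035 0 0 0 0 1" --pt "0.04 0.07 0 0 0 0 1" --pt "0.06 0.105 0 0 0 0 1" --pt "0.08 0.14 -0.01 0 0 0 1" --pt "0.092 0.167 -0.04 0 0 0 1" --pt "0.092 0.177 -0.08 0 0 0 1" --pt "0.092 0.177 -0.12 0 0 0 1" --pt "0.092 0.177 -0.16 0 0 0 1" --pt "0.092 0.177 -0.2 0 0 0 1" --pt "0.092 0.177 -0.235 0 0 0 1"

```text
t: 4.5
eef_pos: [0.5349, 0.1954, 0.0551]
tool_rot: [-0.0, 0.709, 0.705, -0.001]
contact_force: [-0.0, -0.7, -0.3]
gripper_width: 0.001
```

>>> step_arm --pt "0 0 -0.02 0 0 0 1" --pt "0 0 -0.038 0 0 0 1" --pt "0 -0.01 -0.038 0 0 0 1" --pt "0 -0.018 -0.038 0 0 0 1" --pt "0 -0.024 -0.038 0 0 0 1" --pt "0 -0.029 -0.038 0 0 0 1" --pt "0 -0.034 -0.038 0 0 0 1" --pt "0 -0.039 -0.038 0 0 0 1" --pt "0 -0.044 -0.038 0 0 0 1" --pt "0 -0.049 -0.038 0 0 0 1"

```text
t: 5.33
eef_pos: [0.5354, 0.1479, 0.0205]
tool_rot: [0.0, 0.709, 0.706, 0.0]
contact_force: [-0.3, -0.9, 0.3]
gripper_width: 0.002
```

Run:
```python
from h import *
print(bot.get_obs()['contact_force'])
r=shot('top','t2')
im=r['color'][120:260,140:360,::-1]
cv2.imwrite('pics/t2.png',cv2.convertScaleAbs(cv2.resize(im,None,fx=3.6,fy=3.6,interpolation=cv2.INTER_CUBIC),alpha=1.5))
r=shot('wrist','w2')
```

```text
[-0.27360917 -0.85563426  0.26167345]
```

View pics/t2.png

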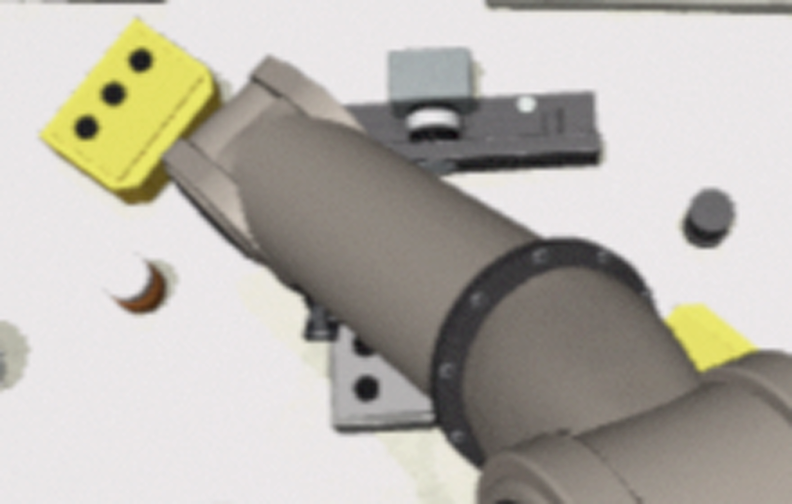

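View pics/w2.png

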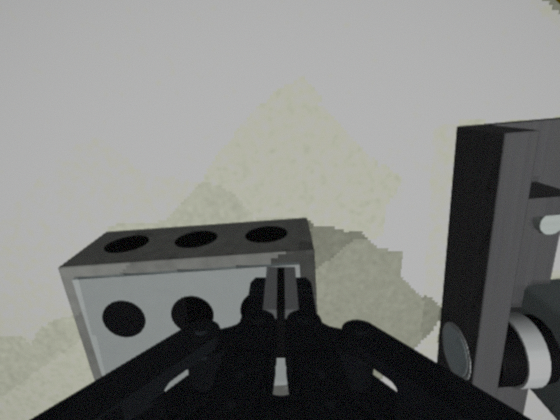

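Run:
```python
from h import *
o=bot.get_obs(); p=o['eef_pos'];print(o['t'],p)
r=bot.read_camera('wrist');print(np.round(r['extrinsics'],3))
print('tcp',proj(r,p),proj(r,p+[0,0,.02]),proj(r,p+[0,.011,0]))
for n,u,v,z in [('fl',64,268,.05),('fr',313,251,.05),('flb',107,232,0),('frb',305,219,0)]: print(n,px(r,u,v,z))
```

```text
5.4333 [0.53532381 0.14707133 0.02008275]
[[ 1.     0.003  0.002  0.537]
 [-0.004  0.946  0.324  0.23 ]
 [-0.001 -0.324  0.946  0.2  ]
 [ 0.     0.     0.     1.   ]]
tcp [278.00025618 250.18246011] [277.73103455 266.01259897] [277.88366092 232.82726343]
fl [0.4284 0.1515 0.05  ]
fr [0.5528 0.1604 0.05  ]
flb [0.4253 0.151  0.    ]
frb [0.5524 0.1594 0.    ]
```

Run:
```python
from h import *
im=cv2.imread('pics/w2.png')[180:340,180:380]
cv2.imwrite('pics/w2z.png',cv2.convertScaleAbs(cv2.resize(im,None,fx=3.6,fy=3.6,interpolation=cv2.INTER_CUBIC),alpha=1.5,beta=20))
r=shot('scene','s2'); im=r['color'][:,:,::-1][100:260,220:420]
cv2.imwrite('pics/s2z.png',cv2.convertScaleAbs(cv2.resize(im,None,fx=3.6,fy=3.6,interpolation=cv2.INTER_CUBIC),alpha=1.5,beta=20))
```

```text
(no output)
```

View pics/w2z.png

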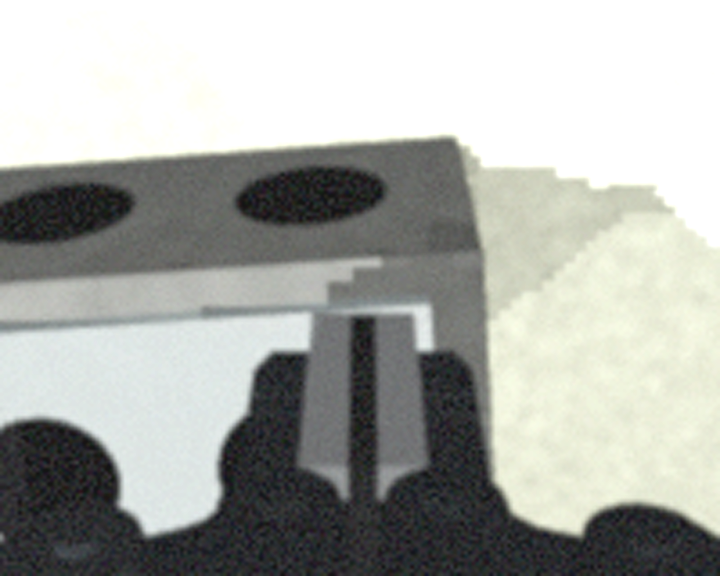

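View pics/s2z.png

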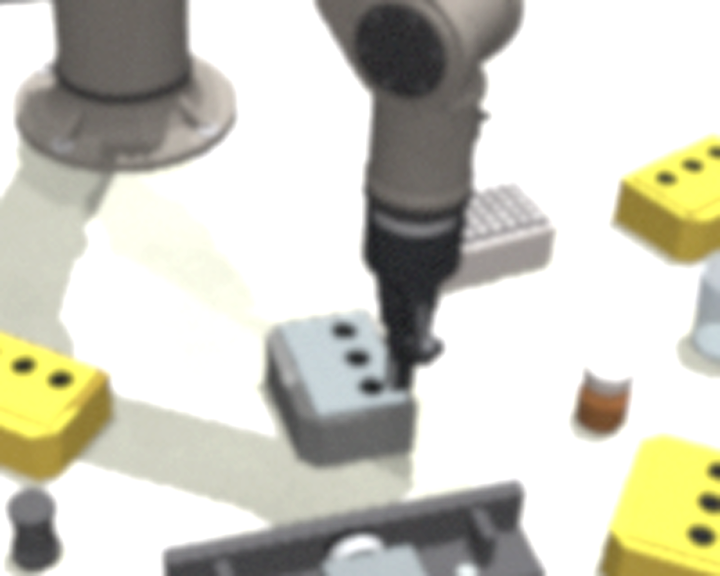

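Run:
```python
from h import *
p=np.array([.5353,.1471,0])
r=bot.read_camera('scene')
for z in (.02,.04,.06): print(z,proj(r,p+[0,0,z]), 220, (proj(r,p+[0,0,z])-[220,100])*3.6)
for c in [(.4925+.0475*0,.103)]: pass
import math
y=math.radians(94)
for bx,by in [(.0475,.065),(.0475,-.065)]:
    P=[.4925+bx*math.cos(y)-by*math.sin(y),.103+bx*math.sin(y)+by*math.cos(y),.05]
    print(np.round(P,3),(proj(r,P)-[220,100])*3.6)
o=bot.get_obs();print({k:np.round(v,3) for k,v in o.items()})
```

```text
0.02 [329.50843621 217.56256878] 220 [394.23037036 423.22524761]
0.04 [329.97438644 212.54849131] 220 [395.90779118 405.17456871]
0.06 [330.44995961 207.43086163] 220 [397.61985459 386.75110187]
[0.424 0.146 0.05 ] [361.41801834 309.83851231]
[0.554 0.155 0.05 ] [412.44202385 410.40291891]
{'t': np.float64(5.583), 'q': array([ 0.101,  0.59 , -0.626,  1.944,  0.491,  0.763, -0.814]), 'joint_vel': array([-0.007,  0.002, -0.002, -0.002,  0.001, -0.001, -0.   ]), 'joint_torque': array([ 3.8600e-01, -5.2983e+01, -8.0900e+00, -1.9109e+01,  2.4000e-02,
        2.1000e-02,  5.0000e-03]), 'eef_pos': array([0.535, 0.149, 0.02 ]), 'tool_rot': array([-0.   ,  0.709,  0.706,  0.   ]), 'contact_force': array([-0.124,  0.138,  0.736]), 'torque': array([ 0.04 , -0.013, -0.004]), 'gripper_width': np.float64(-0.005)}
```

>>> step_arm --pt "0 0.015 0.003 0 0 0 1" --pt "0 0.03 0.003 0 0 0 1" --pt "0 0.045 0 0 0 0 1" --pt "0 0.055 0 0 0 0 1" --pt "0 0.055 -0.003 0 0 0 1" --pt "0 0.055 -0.006 0 0 0 1" --pt "0 0.055 -0.01 0 0 0 1" --pt "0 0.055 -0.01 0 0 0 1"

```text
t: 6.25
eef_pos: [0.5346, 0.2018, 0.0089]
tool_rot: [-0.0, 0.709, 0.705, -0.001]
contact_force: [-0.4, 0.5, -1.1]
gripper_width: -0.003
```

Run:
```python
from h import *
r=shot('scene','s3'); im=r['color'][:,:,::-1][100:260,220:420]
cv2.imwrite('pics/s3z.png',cv2.convertScaleAbs(cv2.resize(im,None,fx=3.6,fy=3.6,interpolation=cv2.INTER_CUBIC),alpha=1.5,beta=20))
p=bot.get_obs()['eef_pos'];print(p,bot.get_obs()['contact_force'])
for z in (0,.01,.03,.05): print(z,(proj(r,[p[0],p[1],z])-[220,100])*3.6)
r=shot('wrist','w3');print(proj(r,p))
```

```text
[0.53482983 0.20194404 0.0092634 ] [ 0.06520001 -0.12196518 -0.311186  ]
0 [456.75378374 431.98342164]
0.01 [457.88818246 423.18757488]
0.03 [460.1913916  405.32906153]
0.05 [462.54165472 387.10570327]
[277.93521915 250.1772146 ]
```

View pics/s3z.png

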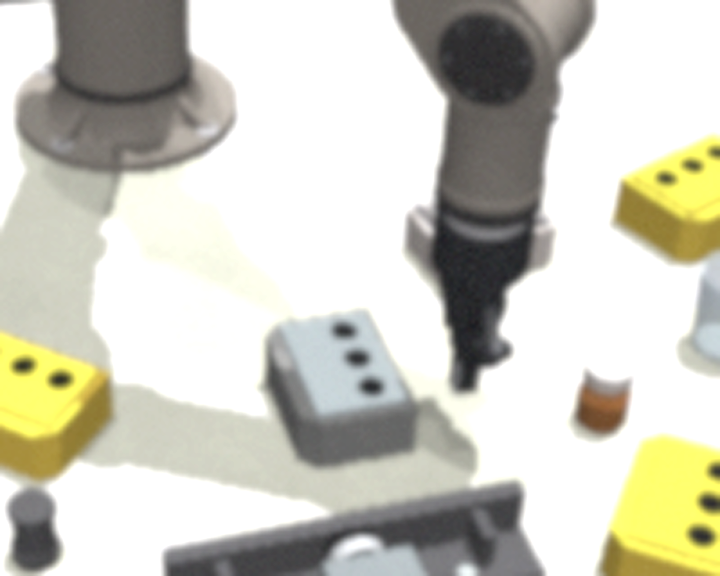

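View pics/w3.png

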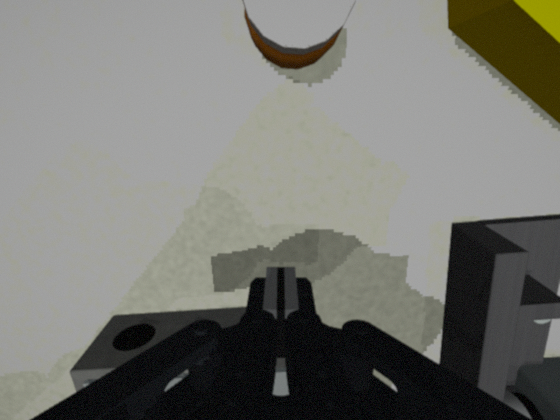

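>>> step_arm --pt "0 0 -0.008 -5 0 0 1" --pt "0 0 -0.016 -10 0 0 1" --pt "0 0 -0.022 -10 0 0 1" --pt "0 -0.005 -0.025 -10 0 0 1" --pt "0 -0.015 -0.025 -10 0 0 1" --pt "0 -0.025 -0.025 -10 0 0 1" --pt "0 -0.033 -0.025 -10 0 0 1" --pt "0 -0.038 -0.025 -10 0 0 1" --pt "0 -0.042 -0.025 -10 0 0 1" --pt "0 -0.046 -0.025 -10 0 0 1"

```text
t: 7.18
eef_pos: [0.5363, 0.1578, -0.0144]
tool_rot: [0.062, 0.706, 0.703, -0.06]
contact_force: [2.8, 3.6, -1.0]
gripper_width: -0.001
```

>>> step_arm --pt "0 -0.005 0 0 0 0 1" --pt "0 -0.01 0 0 0 0 1" --pt "0 -0.015 0 0 0 0 1" --pt "0 -0.02 0 0 0 0 1" --pt "0 -0.024 0 0 0 0 1" --pt "0 -0.028 0 0 0 0 1" --pt "0 -0.032 0 0 0 0 1" --pt "0 -0.036 0 0 0 0 1" --pt "0 -0.04 0 0 0 0 1" --pt "0 -0.04 0 0 0 0 1"

```text
t: 8.02
eef_pos: [0.5359, 0.1172, -0.0145]
tool_rot: [0.062, 0.706, 0.703, -0.061]
contact_force: [2.1, 3.4, 0.8]
gripper_width: -0.005
```

```bash
cat >> h.py <<'E'
def scz(name,cam='scene',u0=220,v0=100,w=200,h=160,f=3.6):
    r=bot.read_camera(cam); im=r['color'][:,:,::-1][v0:v0+h,u0:u0+w]
    cv2.imwrite(f'pics/{name}.png',cv2.convertScaleAbs(cv2.resize(im,None,fx=f,fy=f,interpolation=cv2.INTER_CUBIC),alpha=1.5,beta=20)); return r
def pose(cam):
    r=bot.read_camera(cam)
    for t,z in [('phantom',0),('front_left',.02),('front_right',.02),('cover',.05),('fence_face',.02)]:
        for d in bot.place_of(t,cam)[:3]:
            p=at(r,d['location'],z)
            print(cam,t,round(d['conf'],2),np.round(p[:2],3))
E
python3 - <<'E'
from h import *
print(bot.get_obs()['eef_pos'],bot.get_obs()['contact_force'])
scz('s4'); pose('scene'); pose('wrist'); shot('wrist','w4')
E
```

```text
[ 0.53592413  0.11721623 -0.01453817] [2.14628892 3.41517661 0.8413913 ]
scene phantom 0.95 [0.309 0.503]
scene phantom 0.82 [0.668 0.335]
scene phantom 0.66 [0.487 0.081]
scene front_left 0.92 [ 0.385 -0.173]
scene front_left 0.89 [0.28  0.427]
scene front_left 0.83 [0.662 0.408]
scene front_right 0.8 [0.541 0.105]
scene front_right 0.68 [ 0.468 -0.071]
scene front_right 0.67 [0.208 0.555]
scene cover 0.79 [0.288 0.501]
scene cover 0.75 [0.482 0.084]
scene cover 0.63 [ 0.459 -0.147]
scene fence_face 0.85 [0.634 0.075]
wrist phantom 0.77 [0.479 0.082]
wrist front_left 0.66 [0.428 0.142]
wrist cover 0.92 [0.479 0.082]
wrist cover 0.35 [0.623 0.113]
wrist fence_face 0.68 [0.65  0.078]
```

View pics/s4.png

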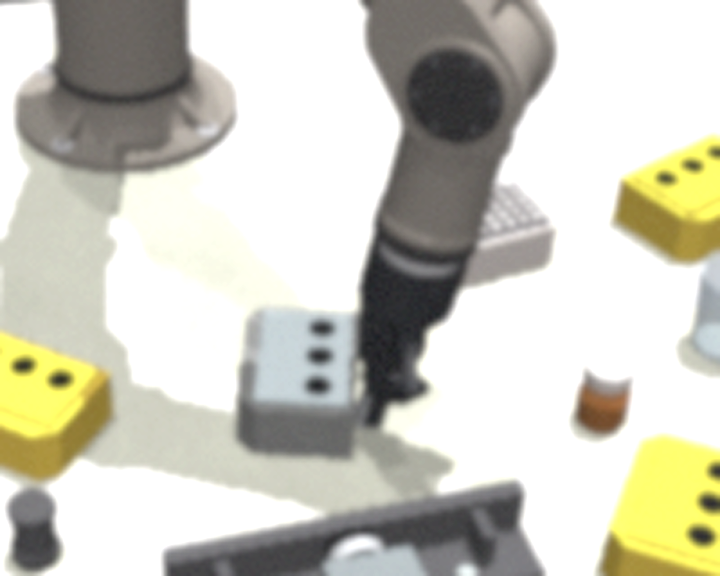

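View pics/w4.png

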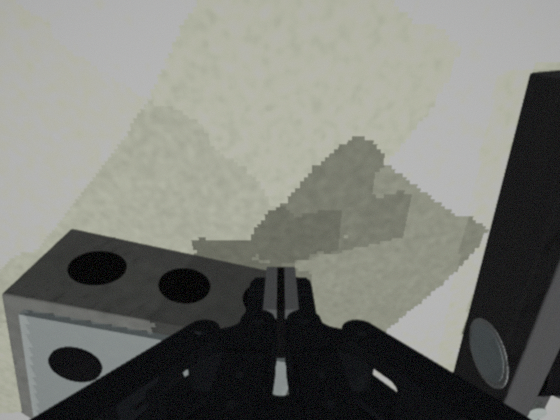

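```bash
cat > sim.py <<'E'
import numpy as np
C=0.043; MU=0.3; RHO=0.010
# polygon block coords ccw
POLY=np.array([[.0475,-.065],[.0475,.065],[-.0325,.065],[-.0475,.05],[-.0475,-.05],[-.0325,-.065]])
def R(a): return np.array([[np.cos(a),-np.sin(a)],[np.sin(a),np.cos(a)]])
def closest(q):
    best=None
    inside=True
    for i in range(6):
        a=POLY[i];b=POLY[(i+1)%6];e=b-a;L=np.hypot(*e);n=np.array([e[1],-e[0]])/L
        if (q-a)@n>0: inside=False
        t=np.clip((q-a)@e/L**2,0,1);p=a+t*e;d=np.hypot(*(q-p))
        if best is None or d<best[0]: best=(d,p,n)
    return best,inside
def push(pose,f0,f1,n=400,C=C,MU=MU,RHO=RHO):
    pose=np.array(pose,float);f0=np.array(f0);f1=np.array(f1);df=(f1-f0)/n
    for k in range(n):
        f=f0+df*(k+1)
        for it in range(3):
            q=R(pose[2]).T@(f-pose[:2])
            (d,p,fn),ins=closest(q)
            pen=RHO+d if ins else RHO-d
            if pen<=1e-7: break
            nn=-fn if (ins or d<1e-9) else -(q-p)/d   # push dir on block
            t=np.array([-nn[1],nn[0]])
            # rel disp: contact must move: in normal direction pen, tangential stick -> that of finger
            A=lambda fr:(np.array([fr[0],fr[1]])+ (p[0]*fr[1]-p[1]*fr[0])/C**2*np.array([-p[1],p[0]]))
            M=np.column_stack([A(nn),A(t)])
            N2=np.column_stack([nn,t])
            dfl=R(pose[2]).T@df if it==0 else np.zeros(2)
            des=nn*pen+t*(dfl@t)
            s=np.linalg.solve(M,des)
            if abs(s[1])>MU*s[0]:
                sg=np.sign(s[1]); fr=nn+sg*MU*t
                s0=pen/(A(fr)@nn); F=s0*fr
            else: F=N2@s
            w=(p[0]*F[1]-p[1]*F[0])/C**2
            pose[:2]+=R(pose[2])@F; pose[2]+=w
    return pose
def show(p): return np.round([p[0],p[1],np.degrees(p[2])],3)
E
python3 - <<'E'
from sim import *
for mu in (.2,.4):
  for c in (.04,.046):
    p=push([.4925,.104,np.radians(94)],[.536,.172],[.536,.124],MU=mu,C=c); print(mu,c,show(p))
p0=[.481,.083,np.radians(72)]
print('start')
for y in (.12,.13,.14):
  for ang in (0,-15,-30):
   for L in (.05,.1,.14):
    a=np.radians(ang); f0=np.array([.405,y]); p=push(p0,f0,f0+L*np.array([np.cos(a),np.sin(a)])); print(y,ang,L,show(p))
E
```

```text
0.2 0.04 [ 0.484  0.082 69.678]
0.2 0.046 [ 0.484  0.08  72.942]
0.4 0.04 [ 0.481  0.081 72.598]
0.4 0.046 [ 0.481  0.079 75.288]
start
0.12 0 0.05 [ 0.512  0.069 57.21 ]
0.12 0 0.1 [ 0.539  0.052 33.806]
0.12 0 0.14 [ 0.549  0.042 19.329]
0.12 -15 0.05 [ 0.517  0.065 64.88 ]
0.12 -15 0.1 [5.550e-01 4.100e-02 5.213e+01]
0.12 -15 0.14 [5.8100e-01 2.1000e-02 3.7622e+01]
0.12 -30 0.05 [5.1700e-01 6.4000e-02 7.3805e+01]
0.12 -30 0.1 [5.6200e-01 4.3000e-02 7.7155e+01]
0.12 -30 0.14 [5.9900e-01 2.7000e-02 8.1181e+01]
0.13 0 0.05 [ 0.505  0.07  55.947]
0.13 0 0.1 [ 0.526  0.055 30.522]
0.13 0 0.14 [ 0.532  0.048 17.076]
0.13 -15 0.05 [ 0.51   0.064 62.094]
0.13 -15 0.1 [5.4100e-01 3.8000e-02 4.3781e+01]
0.13 -15 0.14 [5.5900e-01 2.0000e-02 2.4234e+01]
0.13 -30 0.05 [5.1300e-01 6.2000e-02 7.0084e+01]
0.13 -30 0.1 [5.5300e-01 3.4000e-02 6.6341e+01]
0.13 -30 0.14 [5.840e-01 1.000e-02 6.189e+01]
0.14 0 0.05 [ 0.499  0.071 55.995]
0.14 0 0.1 [ 0.515  0.059 30.096]
0.14 0 0.14 [ 0.52   0.054 17.715]
0.14 -15 0.05 [ 0.504  0.065 60.53 ]
0.14 -15 0.1 [ 0.529  0.04  38.698]
0.14 -15 0.14 [ 0.541  0.025 17.683]
0.14 -30 0.05 [5.0700e-01 6.3000e-02 6.6303e+01]
0.14 -30 0.1 [5.4200e-01 3.0000e-02 5.7206e+01]
0.14 -30 0.14 [5.6600e-01 3.0000e-03 4.6599e+01]
```

Run:
```python
from sim import *
for p0 in ([.539,.052,34],[.528,.06,45]):
  p0[2]=np.radians(p0[2]); print(show(p0))
  for by in (.045,.03,.015):
   s=np.array(p0[:2])+R(p0[2])@[-.0475-.012,by]
   for ang in (0,20,40):
    for L in (.04,.06,.08):
     a=np.radians(ang); p=push(p0,s,s+L*np.array([np.cos(a),np.sin(a)])); print(by,np.round(s,3),ang,L,show(p))
```

```text
[ 0.539  0.052 34.   ]
0.045 [0.465 0.056] 0 0.04 [ 0.566  0.057 21.239]
0.045 [0.465 0.056] 0 0.06 [ 0.585  0.057 18.414]
0.045 [0.465 0.056] 0 0.08 [ 0.604  0.058 17.111]
0.045 [0.465 0.056] 20 0.04 [ 0.566  0.056 16.234]
0.045 [0.465 0.056] 20 0.06 [0.582 0.055 7.809]
0.045 [0.465 0.056] 20 0.08 [ 0.596  0.053 -1.814]
0.045 [0.465 0.056] 40 0.04 [ 0.561  0.056 13.591]
0.045 [0.465 0.056] 40 0.06 [0.569 0.058 1.72 ]
0.045 [0.465 0.056] 40 0.08 [ 0.576  0.06  -9.494]
0.03 [0.473 0.044] 0 0.04 [ 0.57  0.06 29.1 ]
0.03 [0.473 0.044] 0 0.06 [ 0.588  0.064 30.379]
0.03 [0.473 0.044] 0 0.08 [ 0.605  0.068 33.173]
0.03 [0.473 0.044] 20 0.04 [ 0.572  0.059 23.057]
0.03 [0.473 0.044] 20 0.06 [ 0.591  0.061 17.562]
0.03 [0.473 0.044] 20 0.08 [ 0.609  0.062 11.056]
0.03 [0.473 0.044] 40 0.04 [ 0.566  0.06  16.56 ]
0.03 [0.473 0.044] 40 0.06 [0.579 0.063 5.596]
0.03 [0.473 0.044] 40 0.08 [ 0.589  0.065 -6.071]
0.015 [0.481 0.031] 0 0.04 [ 0.57   0.063 38.738]
0.015 [0.481 0.031] 0 0.06 [ 0.584  0.069 43.653]
0.015 [0.481 0.031] 0 0.08 [ 0.597  0.076 49.711]
0.015 [0.481 0.031] 20 0.04 [ 0.575 
[... 945 characters left out ...]
[0.465 0.039] 20 0.06 [ 0.577  0.08  35.787]
0.03 [0.465 0.039] 20 0.08 [ 0.596  0.086 34.832]
0.03 [0.465 0.039] 40 0.04 [ 0.558  0.072 31.273]
0.03 [0.465 0.039] 40 0.06 [ 0.573  0.077 22.772]
0.03 [0.465 0.039] 40 0.08 [ 0.587  0.081 13.015]
0.015 [0.475 0.029] 0 0.04 [ 0.551  0.074 51.496]
0.015 [0.475 0.029] 0 0.06 [ 0.56   0.081 57.657]
0.015 [0.475 0.029] 0 0.08 [ 0.567  0.087 64.235]
0.015 [0.475 0.029] 20 0.04 [ 0.559  0.078 47.434]
0.015 [0.475 0.029] 20 0.06 [ 0.575  0.088 50.079]
0.015 [0.475 0.029] 20 0.08 [ 0.59   0.098 53.564]
0.015 [0.475 0.029] 40 0.04 [ 0.559  0.079 38.623]
0.015 [0.475 0.029] 40 0.06 [ 0.576  0.089 34.293]
0.015 [0.475 0.029] 40 0.08 [ 0.593  0.097 29.139]
```

>>> step_arm --pt "0 0.025 0 0 0 0 1" --pt "0 0.055 0.02 5 0 0 1" --pt "0 0.065 0.055 10 0 0 1" --pt "0 0.065 0.095 10 0 0 1" --pt "0 0.065 0.13 10 0 0 1" --pt "0 0.065 0.13 10 0 0 1"

```text
t: 9.22
eef_pos: [0.5376, 0.1829, 0.1208]
tool_rot: [0.002, 0.709, 0.705, 0.003]
contact_force: [1.0, 0.5, 0.5]
gripper_width: 0.001
```

>>> step_arm --pt "-0.02 0 0 0 0 -7 1" --pt "-0.04 -0.005 0 0 0 -14 1" --pt "-0.06 -0.01 0 0 0 -21 1" --pt "-0.08 -0.02 0 0 0 -28 1" --pt "-0.095 -0.03 0 0 0 -35 1" --pt "-0.105 -0.035 0 0 0 -42 1" --pt "-0.115 -0.04 0 0 0 -49 1" --pt "-0.125 -0.045 0 0 0 -56 1" --pt "-0.13 -0.048 0 0 0 -63 1" --pt "-0.133 -0.05 0 0 0 -70 1"

```text
t: 10.05
eef_pos: [0.3995, 0.1303, 0.114]
tool_rot: [0.001, 0.986, 0.168, -0.002]
contact_force: [0.1, -0.2, -0.3]
gripper_width: -0.003
```

>>> step_arm --pt "0 0 -0.03 0 0 -7 1" --pt "0 0 -0.06 0 0 -14 1" --pt "0 0 -0.07 0 0 -20 1" --pt "0 0 -0.07 0 0 -20 1"

```text
t: 10.38
eef_pos: [0.3984, 0.1302, 0.0421]
tool_rot: [0.002, 1.0, -0.004, -0.004]
contact_force: [-0.4, -0.5, 0.1]
gripper_width: -0.001
```

Run:
```python
from h import *
o=bot.get_obs(); print(o['eef_pos'],o['contact_force'],np.round(o['q'],2))
scz('t5','top',140,120,220,140); pose('top'); pose('wrist'); shot('wrist','w5'); scz('s5')
```

```text
[0.39843105 0.13019053 0.04212214] [-0.37191489 -0.52969831  0.05110423] [-0.1   0.33 -0.42  2.24  0.23  0.62 -2.27]
top phantom 0.94 [ 0.463 -0.159]
top phantom 0.79 [0.288 0.506]
top phantom 0.61 [0.469 0.081]
top front_left 0.97 [0.278 0.43 ]
top front_left 0.77 [ 0.378 -0.177]
top front_left 0.69 [0.663 0.402]
top front_right 0.92 [0.212 0.545]
top front_right 0.82 [0.547 0.106]
top front_right 0.73 [ 0.461 -0.072]
top cover 0.9 [0.476 0.07 ]
top cover 0.67 [0.687 0.336]
top cover 0.59 [ 0.452 -0.157]
top fence_face 0.63 [0.644 0.076]
wrist phantom 0.92 [0.479 0.079]
wrist front_left 0.9 [0.429 0.144]
wrist cover 0.67 [0.48 0.08]
wrist fence_face 0.5 [0.428 0.142]
```

View pics/s5.png

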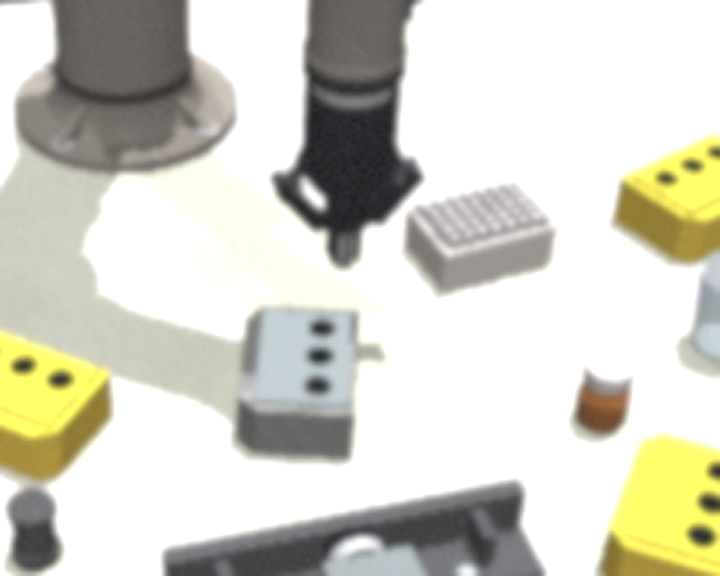

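View pics/w5.png

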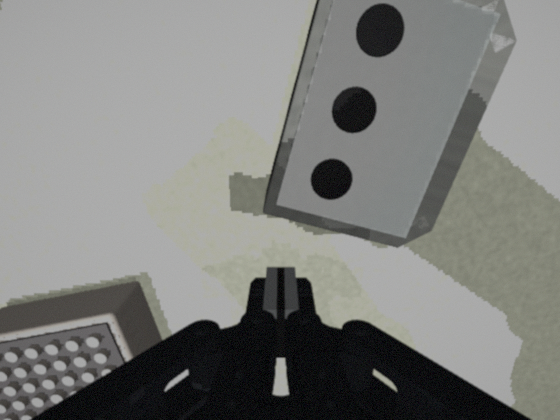

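```bash
cat >> h.py <<'E'
def frompts(A,C):
    # A right-dot, C left-dot world -> pose using middle; dot row offset unknown
    d=np.array(A)-np.array(C); return np.degrees(np.arctan2(d[1],d[0]))+90
E
python3 - <<'E'
from h import *
r=bot.read_camera('wrist')
ds=[px(r,u,v,.053) for u,v in [(380,30),(354,109.5),(331,179)]]; print(ds, frompts(ds[0],ds[2]))
fl=px(r,265,212,.05); print('fl',fl, px(r,272,210,0), 'bl',px(r,398,246,.05),px(r,435,215,.05))
yaw=np.radians(frompts(ds[0],ds[2])); 
c=fl[:2]-np.array([[np.cos(yaw),-np.sin(yaw)],[np.sin(yaw),np.cos(yaw)]])@[.0475,.065]; print('c',c)
E
```

```text
[array([0.5175, 0.086 , 0.053 ]), array([0.4829, 0.0955, 0.053 ]), array([0.4482, 0.1052, 0.053 ])] 74.51427384309022
fl [0.4291 0.1402 0.05  ] [0.4142 0.1376 0.    ] bl [0.4085 0.0647 0.05  ] [0.4271 0.0463 0.05  ]
c [0.47905789 0.0770695 ]
```

>>> step_arm --pt "0 -0.007 -0.03 0 0 0 1" --pt "0 -0.007 -0.056 0 0 0 1" --pt "0.006 -0.007 -0.059 0 0 0 1" --pt "0.012 -0.007 -0.059 0 0 0 1" --pt "0.017 -0.007 -0.059 0 0 0 1" --pt "0.022 -0.007 -0.059 0 0 0 1" --pt "0.027 -0.007 -0.059 0 0 0 1" --pt "0.032 -0.007 -0.059 0 0 0 1" --pt "0.037 -0.007 -0.059 0 0 0 1" --pt "0.042 -0.007 -0.059 0 0 0 1"

```text
t: 12.02
eef_pos: [0.4439, 0.1258, -0.0134]
tool_rot: [-0.0, 1.0, -0.002, -0.0]
contact_force: [-7.6, 4.0, 4.3]
gripper_width: -0.0
```

>>> step_arm --pt "0.005 0 0 0 0 0 1" --pt "0.01 0 0 0 0 0 1" --pt "0.015 0 0 0 0 0 1" --pt "0.02 0 0 0 0 0 1" --pt "0.025 0 0 0 0 0 1" --pt "0.03 0 0 0 0 0 1" --pt "0.035 0 0 0 0 0 1" --pt "0.04 0 0 0 0 0 1" --pt "0.044 0 0 0 0 0 1" --pt "0.044 0 0 0 0 0 1"

```text
t: 12.85
eef_pos: [0.4896, 0.1257, -0.0134]
tool_rot: [-0.0, 1.0, -0.002, 0.001]
contact_force: [-1.2, 2.1, 0.3]
gripper_width: 0.0
```

Run:
```python
from h import *
o=bot.get_obs(); print(o['eef_pos'],o['contact_force'],np.round(o['q'],2))
pose('wrist'); shot('wrist','w6'); scz('s6')
```

```text
[ 0.48961719  0.12568931 -0.0133974 ] [-1.1618941   2.11611681  0.31043493] [-0.09  0.53 -0.35  2.09  0.32  0.57 -2.25]
wrist phantom 0.77 [0.534 0.057]
wrist front_left 0.71 [0.523 0.137]
wrist cover 0.63 [0.535 0.057]
wrist cover 0.15 [0.546 0.078]
```

View pics/s6.png

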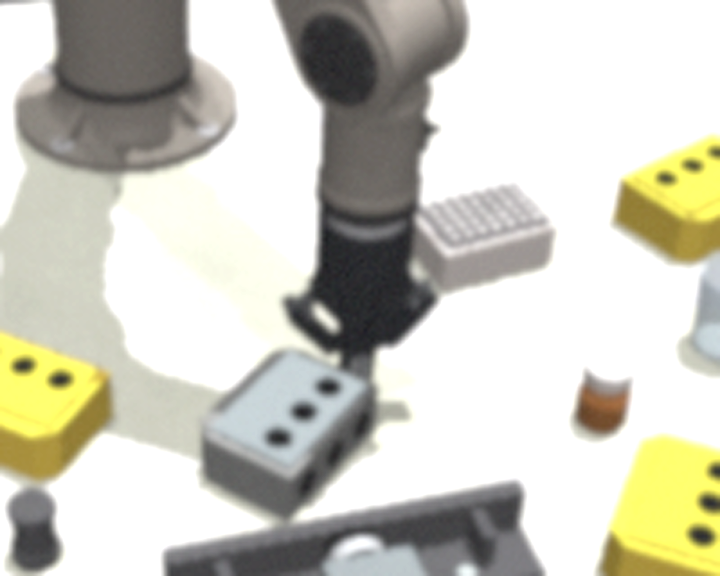

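View pics/w6.png

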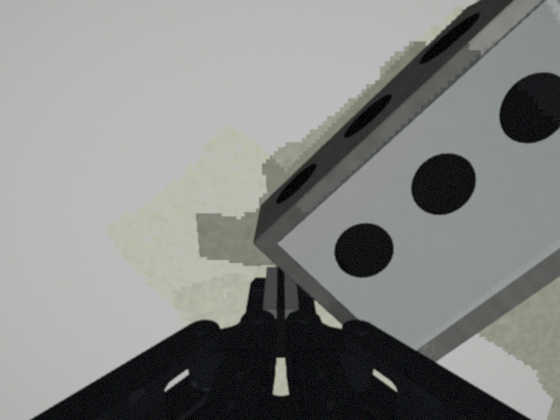

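Run:
```python
from h import *
from sim import *
r=bot.read_camera('wrist')
ds=[px(r,u,v,.053) for u,v in [(535,107),(443,184),(364,249)]]; print(ds)
ya=frompts(ds[0],ds[2]); y=np.radians(ya); fl=px(r,254,241,.05)
print(ya, fl, fl[:2]-R(y)@[.0475,.065])
# dots centre: offset from pose 2: dot mid (.4829,.0955) for centre (.479,.078), yaw 74.5
print(ds[1][:2]-R(y)@[.0165,0], R(np.radians(-74.5))@np.array([.0039,.0175]))
```

```text
[array([0.571 , 0.0423, 0.053 ]), array([0.5457, 0.068 , 0.053 ]), array([0.5212, 0.0934, 0.053 ])]
44.26183952094836 [0.5233 0.1343 0.05  ] [0.53464851 0.05459767]
[0.5338834  0.05648402] [0.01790576 0.00091851]
```

Run:
```python
from sim import *
p0=[.534,.056,np.radians(44)]
for by in (.045,.035):
  s=np.array(p0[:2])+R(p0[2])@[-.0475-.018,by]
  for ang in (25,32,40):
    for L in (.06,.07,.08,.09):
     a=np.radians(ang); p=push(p0,s,s+L*np.array([np.cos(a),np.sin(a)])); print(by,np.round(s,3),ang,L,np.round(s+L*np.array([np.cos(a),np.sin(a)]),3),show(p))
```

```text
0.045 [0.456 0.043] 25 0.06 [0.51  0.068] [ 0.573  0.067 23.492]
0.045 [0.456 0.043] 25 0.07 [0.519 0.072] [ 0.582  0.068 20.062]
0.045 [0.456 0.043] 25 0.08 [0.528 0.077] [ 0.59   0.069 16.344]
0.045 [0.456 0.043] 25 0.09 [0.537 0.081] [ 0.599  0.069 12.328]
0.045 [0.456 0.043] 32 0.06 [0.507 0.075] [ 0.571  0.066 20.38 ]
0.045 [0.456 0.043] 32 0.07 [0.515 0.08 ] [ 0.578  0.067 15.727]
0.045 [0.456 0.043] 32 0.08 [0.523 0.085] [ 0.585  0.068 10.76 ]
0.045 [0.456 0.043] 32 0.09 [0.532 0.091] [0.592 0.068 5.484]
0.045 [0.456 0.043] 40 0.06 [0.502 0.081] [ 0.567  0.065 17.597]
0.045 [0.456 0.043] 40 0.07 [0.509 0.088] [ 0.573  0.067 12.033]
0.045 [0.456 0.043] 40 0.08 [0.517 0.094] [0.578 0.068 6.209]
0.045 [0.456 0.043] 40 0.09 [0.525 0.101] [0.582 0.069 0.159]
0.035 [0.463 0.036] 25 0.06 [0.517 0.061] [ 0.577  0.071 29.898]
0.035 [0.463 0.036] 25 0.07 [0.526 0.065] [ 0.587  0.073 27.637]
0.035 [0.463 0.036] 25 0.08 [0.535 0.069] [ 0.596  0.075 25.167]
0.035 [0.463 0.036] 25 0.09 [0.544 0.074] [ 0.605  0.077 22.473]
0.035 [0.463 0.036] 32 0.06 [0.513 0.067] [ 0.576  0.07  25.753]
0.035 [0.463 0.036] 32 0.07 [0.522 0.073] [ 0.584  0.072 21.974]
0.035 [0.463 0.036] 32 0.08 [0.53  0.078] [ 0.592  0.073 17.894]
0.035 [0.463 0.036] 32 0.09 [0.539 0.083] [ 0.6    0.075 13.503]
0.035 [0.463 0.036] 40 0.06 [0.509 0.074] [ 0.572  0.069 21.523]
0.035 [0.463 0.036] 40 0.07 [0.516 0.081] [ 0.579  0.071 16.48 ]
0.035 [0.463 0.036] 40 0.08 [0.524 0.087] [ 0.585  0.072 11.132]
0.035 [0.463 0.036] 40 0.09 [0.532 0.094] [0.591 0.074 5.494]
```

>>> step_arm --pt "-0.015 0.01 0 0 0 0 1" --pt "-0.03 0.012 0.02 0 0 0 1" --pt "-0.035 0.01 0.055 0 0 5 1" --pt "-0.035 0 0.085 0 0 10 1" --pt "-0.04 -0.03 0.09 0 0 15 1" --pt "-0.04 -0.065 0.09 0 0 21 1" --pt "-0.042 -0.09 0.09 0 0 28 1" --pt "-0.042 -0.09 0.06 0 0 35 1" --pt "-0.042 -0.09 0.025 0 0 35 1" --pt "-0.042 -0.09 0.02 0 0 35 1"

```text
t: 14.13
eef_pos: [0.4429, 0.0334, 0.0025]
tool_rot: [-0.0, 0.955, 0.298, -0.003]
contact_force: [-0.8, 0.7, -0.1]
gripper_width: 0.0
```

Run:
```python
from h import *
o=bot.get_obs(); print(o['eef_pos'],o['contact_force'],np.round(o['q'],2))
shot('wrist','w7'); scz('s7')
```

```text
[0.44293661 0.0333531  0.00246837] [-0.81518084  0.67366084 -0.09438719] [ 0.18  0.45 -0.47  2.21  0.38  0.57 -1.54]
```

View pics/w7.png

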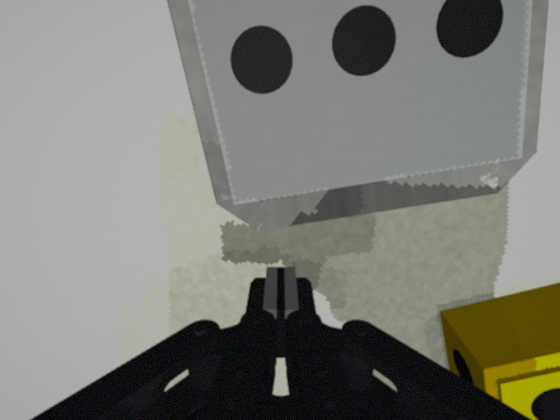

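>>> step_arm --pt "0 0 -0.017 0 0 0 1" --pt "0.006 0.005 -0.017 0 0 0 1" --pt "0.012 0.01 -0.017 0 0 0 1" --pt "0.016 0.013 -0.017 0 0 0 1" --pt "0.02 0.017 -0.017 0 0 0 1" --pt "0.024 0.02 -0.017 0 0 0 1" --pt "0.028 0.023 -0.017 0 0 0 1" --pt "0.032 0.027 -0.017 0 0 0 1" --pt "0.036 0.03 -0.017 0 0 0 1" --pt "0.04 0.033 -0.017 0 0 0 1"

```text
t: 15.07
eef_pos: [0.4855, 0.0687, -0.0105]
tool_rot: [0.0, 0.954, 0.299, -0.001]
contact_force: [-4.3, -0.6, -1.2]
gripper_width: 0.0
```

>>> step_arm --pt "0.004 0.003 0 0 0 0 1" --pt "0.008 0.007 0 0 0 0 1" --pt "0.012 0.01 0 0 0 0 1" --pt "0.016 0.013 0 0 0 0 1" --pt "0.02 0.017 0 0 0 0 1" --pt "0.022 0.019 0 0 0 0 1"

```text
t: 15.57
eef_pos: [0.5075, 0.0874, -0.0105]
tool_rot: [0.0, 0.954, 0.299, -0.001]
contact_force: [-5.1, -1.5, 1.4]
gripper_width: 0.002
```

Run:
```python
from h import *
o=bot.get_obs(); print(o['eef_pos'],o['contact_force'],np.round(o['q'],2))
pose('wrist');pose('scene');shot('wrist','w8'); scz('s8')
```

```text
[ 0.50746206  0.08741291 -0.0105401 ] [-5.08402459 -1.48328772  1.38198235] [ 0.07  0.55 -0.45  2.06  0.41  0.62 -1.62]
wrist phantom 0.8 [0.577 0.072]
wrist front_left 0.7 [0.602 0.147]
wrist cover 0.95 [0.578 0.071]
wrist fence_face 0.64 [0.649 0.076]
scene phantom 0.94 [0.685 0.332]
scene phantom 0.92 [0.292 0.515]
scene phantom 0.83 [0.578 0.078]
scene front_left 0.77 [ 0.381 -0.178]
scene front_left 0.75 [0.587 0.146]
scene front_left 0.69 [0.28  0.437]
scene front_right 0.95 [ 0.466 -0.074]
scene front_right 0.81 [0.215 0.559]
scene front_right 0.73 [0.761 0.327]
scene cover 0.84 [ 0.455 -0.15 ]
scene cover 0.77 [0.57  0.066]
scene cover 0.63 [0.517 0.436]
scene fence_face 0.97 [0.653 0.068]
```

View pics/w8.png

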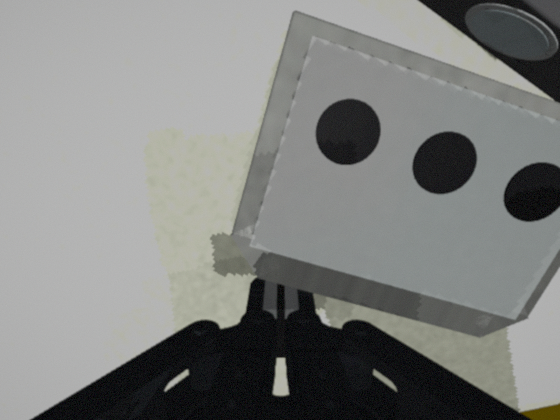

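View pics/s8.png

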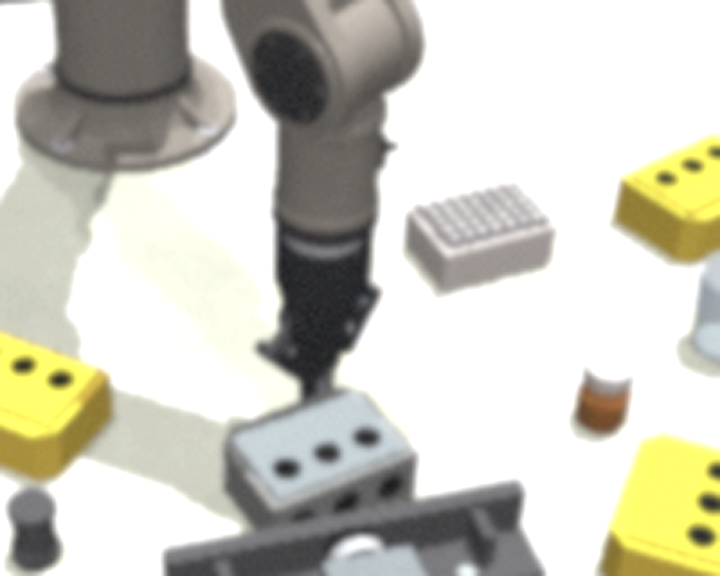

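Run:
```python
from h import *
from sim import *
r=bot.read_camera('wrist')
ds=[px(r,u,v,.053) for u,v in [(533,191),(445,162),(348,132)]]; print(ds)
ya=frompts(ds[0],ds[2]); y=np.radians(ya); fl=px(r,294,12,.05)
c=ds[1][:2]-R(y)@[.0178,0]
print(ya, fl, fl[:2]-R(y)@[.0475,.065],c)
p0=[c[0],c[1],y]; f=np.array([.508,.0875])
for e in ([.54,.0875],[.54,.095],[.54,.105],[.53,.10],[.525,.10]): print(e,show(push(p0,f,e)))
```

```text
[array([0.6051, 0.0428, 0.053 ]), array([0.5947, 0.076 , 0.053 ]), array([0.5834, 0.11  , 0.053 ])]
17.896132925039197 [0.6024 0.1459 0.05  ] [0.57717229 0.06944863] [0.57776125 0.0705302 ]
[0.54, 0.0875] [0.6   0.069 7.168]
[0.54, 0.095] [0.6   0.068 4.939]
[0.54, 0.105] [0.598 0.07  0.636]
[0.53, 0.1] [0.591 0.071 6.744]
[0.525, 0.1] [0.587 0.072 8.365]
```

>>> step_arm --pt "0.004 0.001 0 0 0 0 1" --pt "0.008 0.002 0 0 0 0 1" --pt "0.012 0.003 0 0 0 0 1" --pt "0.016 0.004 0 0 0 0 1" --pt "0.02 0.005 0 0 0 0 1" --pt "0.024 0.006 0 0 0 0 1" --pt "0.028 0.007 0 0 0 0 1" --pt "0.031 0.008 0 0 0 0 1" --pt "0.031 0.008 0 0 0 0 1"

```text
t: 17.07
eef_pos: [0.5347, 0.0961, -0.0117]
tool_rot: [-0.001, 0.954, 0.299, -0.004]
contact_force: [-12.7, 2.9, 7.7]
gripper_width: 0.0
```

>>> step_arm --pt "-0.015 0 0 0 0 0 1" --pt "-0.03 0 0.01 0 0 -5 1" --pt "-0.04 -0.01 0.04 0 0 -10 1" --pt "-0.045 -0.02 0.08 0 0 -16 1" --pt "-0.05 -0.03 0.12 0 0 -23 1" --pt "-0.05 -0.03 0.15 0 0 -30 1" --pt "-0.05 -0.03 0.16 0 0 -31 1"

```text
t: 17.65
eef_pos: [0.4927, 0.0651, 0.1543]
tool_rot: [-0.0, 1.0, 0.029, 0.005]
contact_force: [0.4, -0.2, 1.1]
gripper_width: 0.001
```

Run:
```python
from h import *
o=bot.get_obs(); print(o['eef_pos'],o['contact_force'],np.round(o['q'],2))
pose('wrist');shot('wrist','w9'); scz('s9')
```

```text
[0.4927142  0.06512603 0.15429282] [ 0.3521693  -0.17606644  1.06444654] [ 0.11  0.26 -0.43  2.    0.14  0.91 -1.9 ]
wrist phantom 0.96 [0.6   0.072]
wrist phantom 0.64 [ 0.464 -0.154]
wrist front_left 0.67 [ 0.386 -0.176]
wrist front_left 0.63 [0.638 0.143]
wrist front_right 0.92 [0.654 0.013]
wrist front_right 0.66 [ 0.465 -0.076]
wrist cover 0.77 [0.6   0.072]
wrist cover 0.57 [ 0.462 -0.156]
wrist cover 0.44 [0.548 0.282]
wrist fence_face 0.91 [0.65  0.073]
```

View pics/w9.png

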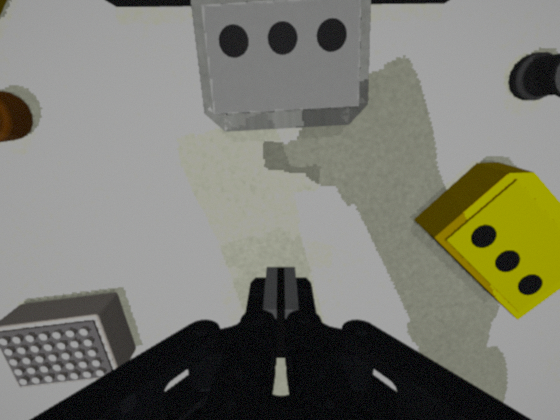

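View pics/s9.png

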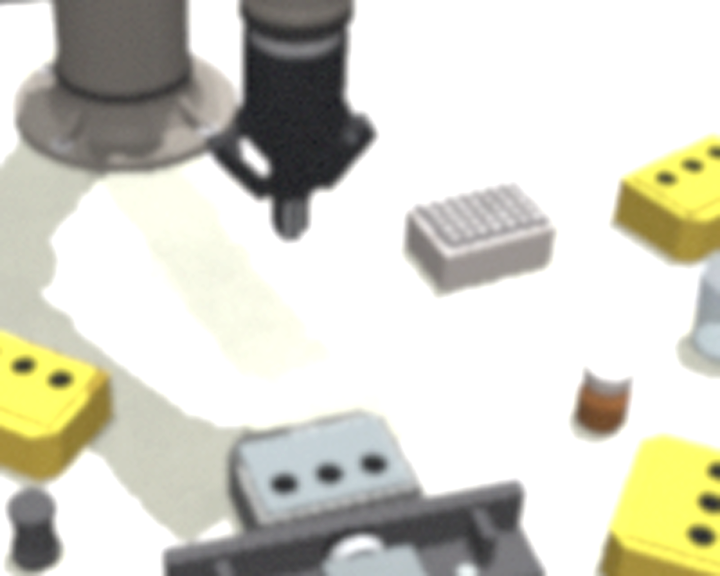

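Run:
```python
from h import *
from sim import *
r=bot.read_camera('wrist')
im=r['color'][:,:,::-1][:150,100:460]
cv2.imwrite('pics/w9z.png',cv2.convertScaleAbs(cv2.resize(im,None,fx=2.2,fy=2.2,interpolation=cv2.INTER_CUBIC),alpha=1.5,beta=20))
ds=[px(r,u,v,.053) for u,v in [(332,35),(283,37.5),(234,40.5)]]; print(ds)
ya=frompts(ds[0],ds[2]); y=np.radians(ya)
print(ya,ds[1][:2]-R(y)@[.0178,0])
r=scz('t9','top',200,120,130,110,6)
```

```text
[array([0.6207, 0.0358, 0.053 ]), array([0.6167, 0.0714, 0.053 ]), array([0.6122, 0.1072, 0.053 ])]
6.788974574438839 [0.59902481 0.06929581]
```

View pics/w9z.png

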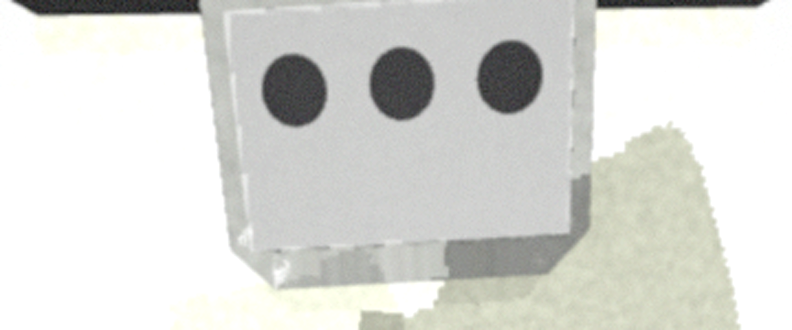

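View pics/t9.png

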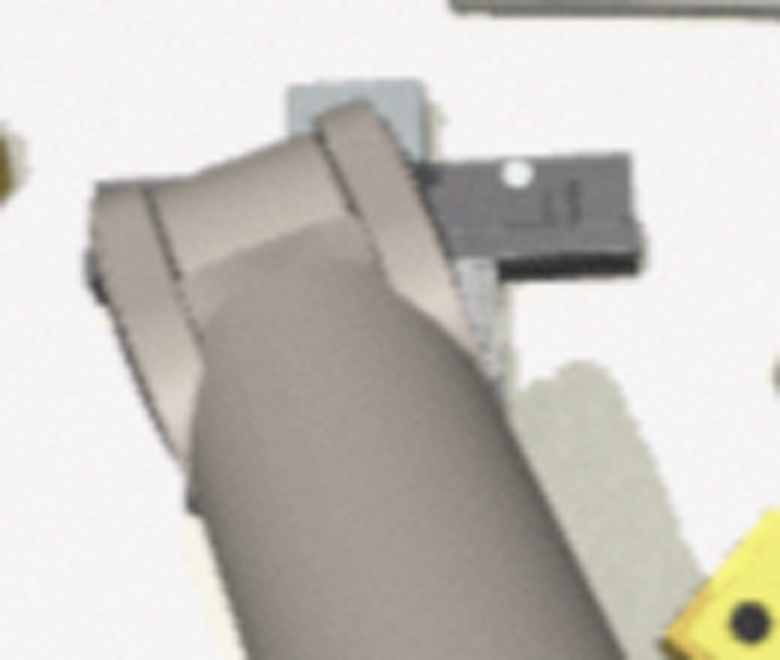

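>>> step_arm --pt "0.01 0.006 -0.035 0 0 0 1" --pt "0.02 0.012 -0.07 0 0 0 1" --pt "0.022 0.012 -0.11 0 0 0 1" --pt "0.022 0.012 -0.145 0 0 0 1" --pt "0.022 0.012 -0.167 0 0 0 1" --pt "0.03 0.012 -0.168 0 0 0 1" --pt "0.036 0.012 -0.168 0 0 0 1" --pt "0.042 0.012 -0.168 0 0 0 1" --pt "0.046 0.012 -0.168 0 0 0 1"

```text
t: 18.9
eef_pos: [0.5382, 0.0777, -0.0171]
tool_rot: [-0.0, 0.999, 0.032, 0.002]
contact_force: [-0.6, -0.5, 0.6]
gripper_width: 0.002
```

>>> step_arm --pt "0.003 0 0 0 0 0 1" --pt "0.006 0 0 0 0 0 1" --pt "0.008 0 0 0 0 0 1" --pt "0.01 0 0 0 0 0 1"

```text
t: 19.23
eef_pos: [0.5384, 0.0775, -0.0186]
tool_rot: [0.001, 0.999, 0.033, -0.006]
contact_force: [-23.2, 2.6, 17.7]
gripper_width: -0.006
```

Run:
```python
from h import *
o=bot.get_obs(); print(o['eef_pos'],o['contact_force'],np.round(o['q'],2))
pose('wrist');r=shot('wrist','w10'); scz('s10')
```

```text
[ 0.53836268  0.0774736  -0.01861495] [-23.21274202   2.63164688  17.68878336] [ 0.01  0.59 -0.34  1.99  0.32  0.63 -2.04]
wrist phantom 0.97 [0.6   0.071]
wrist front_right 0.96 [0.654 0.013]
wrist front_right 0.89 [ 0.466 -0.076]
wrist cover 0.97 [0.601 0.071]
wrist fence_face 0.87 [0.648 0.076]
```

View pics/w10.png

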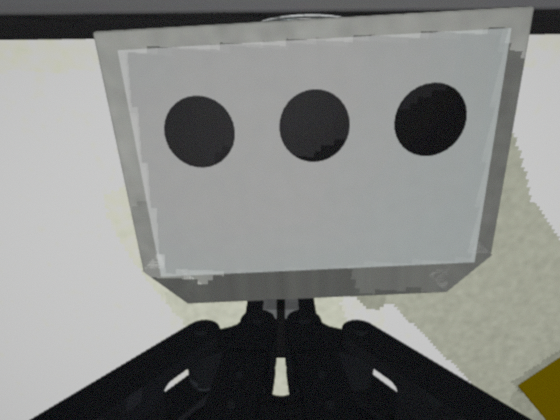

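View pics/s10.png

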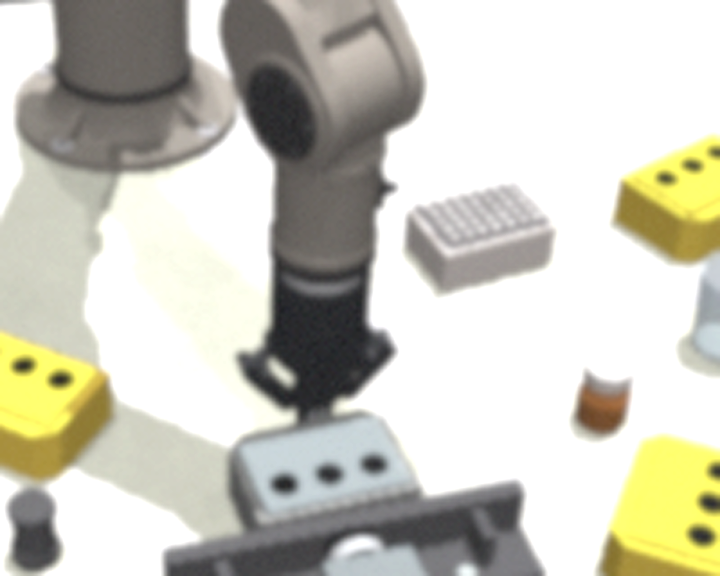

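>>> step_arm --pt "-0.012 0 0 0 0 0 1" --pt "-0.022 0 0.002 0 0 0 1" --pt "-0.022 0.012 0.002 0 0 0 1" --pt "-0.022 0.022 0.002 0 0 0 1" --pt "-0.016 0.022 0.002 0 0 0 1" --pt "-0.012 0.022 0.002 0 0 0 1" --pt "-0.009 0.022 0.003 0 0 0 1" --pt "-0.006 0.022 0.004 0 0 0 1" --pt "-0.004 0.022 0.005 0 0 0 1"

```text
t: 20.38
eef_pos: [0.5397, 0.0994, -0.0149]
tool_rot: [0.0, 0.999, 0.033, -0.002]
contact_force: [-4.4, 2.1, -2.0]
gripper_width: -0.003
```

>>> step_arm --pt "0.003 0 0.001 0 0 0 1" --pt "0.006 0 0.002 0 0 0 1" --pt "0.008 0 0.003 0 0 0 1" --pt "0.008 0 0.003 0 0 0 1"

```text
t: 20.72
eef_pos: [0.5396, 0.0991, -0.0143]
tool_rot: [0.001, 0.999, 0.034, -0.009]
contact_force: [-17.5, 4.3, -4.3]
gripper_width: 0.002
```

Run:
```python
from h import *
o=bot.get_obs(); print(o['eef_pos'],o['contact_force'],np.round(o['torque'],2))
r=shot('wrist','w11'); 
scz('s11','scene',260,200,130,90,6)
```

```text
[ 0.53964369  0.09906289 -0.01427491] [-17.46825103   4.25122049  -4.27342047] [0.88 3.72 0.08]
```

View pics/w11.png

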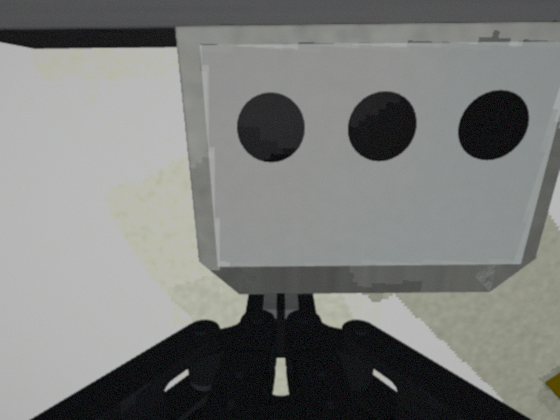

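View pics/s11.png

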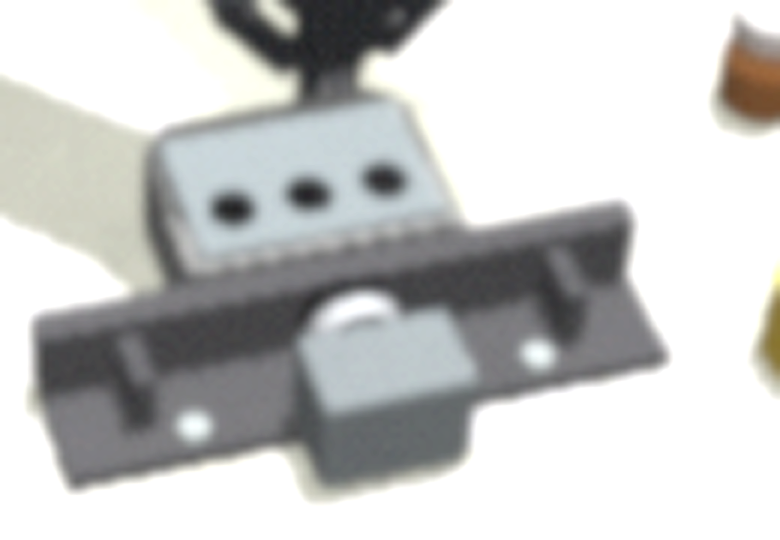

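>>> step_arm --pt "-0.015 0 0 0 0 0 1" --pt "-0.025 0 0 0 0 0 1" --pt "-0.025 -0.02 0 0 0 0 1" --pt "-0.025 -0.04 0 0 0 0 1" --pt "-0.018 -0.042 0 0 0 0 1" --pt "-0.013 -0.042 0 0 0 0 1" --pt "-0.009 -0.042 0.001 0 0 0 1" --pt "-0.006 -0.042 0.002 0 0 0 1" --pt "-0.003 -0.042 0.003 0 0 0 1" --pt "-0.003 -0.042 0.003 0 0 0 1"

```text
t: 21.65
eef_pos: [0.5434, 0.0579, -0.0089]
tool_rot: [0.0, 0.999, 0.033, -0.003]
contact_force: [-5.8, -0.4, 1.6]
gripper_width: -0.001
```

>>> step_arm --pt "0.002 0 0.0005 0 0 0 1" --pt "0.004 0 0.001 0 0 0 1" --pt "0.006 0 0.0015 0 0 0 1" --pt "0.006 0 0.0015 0 0 0 1"

```text
t: 21.98
eef_pos: [0.5429, 0.0577, -0.0088]
tool_rot: [0.001, 0.999, 0.034, -0.008]
contact_force: [-19.6, 0.8, 6.3]
gripper_width: 0.0
```

>>> step_arm --pt "-0.012 0 0 0 0 0 1" --pt "-0.03 0 0 0 0 0 1" --pt "-0.05 0 0.03 0 0 0 1" --pt "-0.06 0 0.07 0 0 0 1" --pt "-0.06 0 0.11 0 0 0 1" --pt "-0.06 0 0.15 0 0 0 1" --pt "-0.06 0 0.19 0 0 0 1" --pt "-0.06 0 0.22 0 0 0 1" --pt "-0.06 0 0.22 0 0 0 1"

```text
t: 22.73
eef_pos: [0.4965, 0.0594, 0.2206]
tool_rot: [-0.001, 0.999, 0.033, 0.006]
contact_force: [1.1, 0.4, -0.6]
gripper_width: 0.0
```

Run:
```python
from h import *
o=bot.get_obs(); print(o['eef_pos'],o['contact_force'])
pose('wrist'); r=scz('w12z','wrist',130,0,280,120,2.8); shot('wrist','w12'); print(np.round(r['extrinsics'],3).tolist())
scz('s12','scene',260,200,130,90,6)
```

```text
[0.49653271 0.05939515 0.22061274] [ 1.11748777  0.41849825 -0.61462541]
wrist phantom 0.94 [ 0.469 -0.149]
wrist phantom 0.88 [0.602 0.072]
wrist front_left 0.82 [ 0.388 -0.172]
wrist front_left 0.8 [0.644 0.141]
wrist front_right 0.91 [0.654 0.007]
wrist front_right 0.75 [ 0.469 -0.076]
wrist cover 0.88 [ 0.461 -0.157]
wrist cover 0.73 [0.604 0.071]
wrist cover 0.68 [0.637 0.135]
wrist fence_face 0.62 [0.648 0.075]
[[0.068, 0.943, 0.325, 0.576], [-0.998, 0.064, 0.023, 0.063], [0.001, -0.326, 0.945, 0.391], [0.0, 0.0, 0.0, 1.0]]
```

View pics/w12.png

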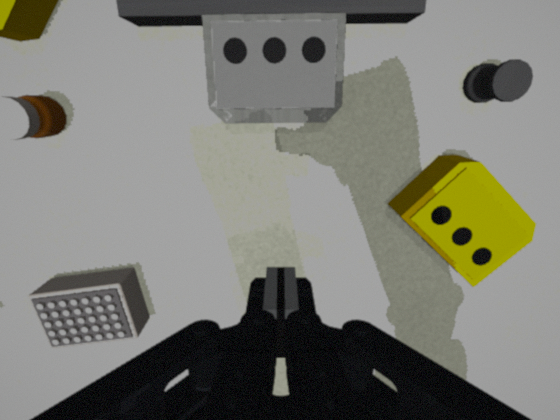

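View pics/s12.png

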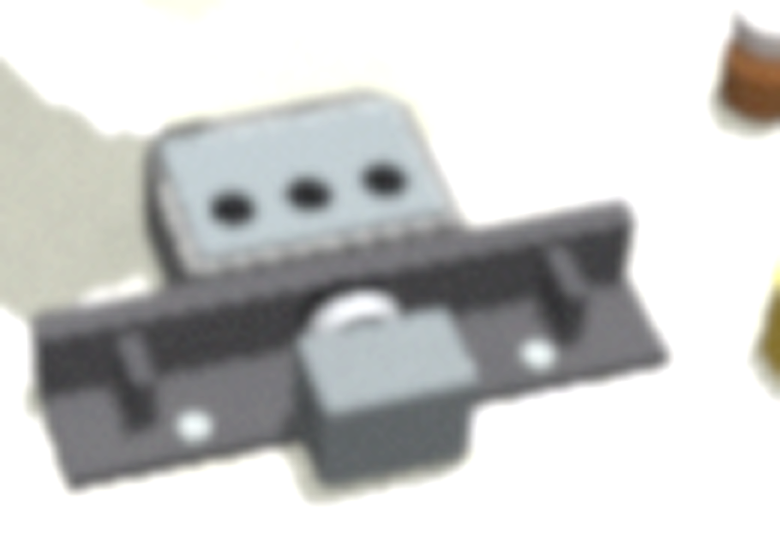

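>>> step_arm --pt "0.03 0 -0.01 0 0 0 1" --pt "0.06 0.005 -0.02 0 0 0 1" --pt "0.09 0.01 -0.03 0 0 0 1" --pt "0.12 0.01 -0.04 0 0 0 1" --pt "0.14 0.01 -0.05 0 0 0 1" --pt "0.14 0.01 -0.05 0 0 0 1"

```text
t: 23.68
eef_pos: [0.6341, 0.0668, 0.1599]
tool_rot: [-0.0, 0.999, 0.032, -0.001]
contact_force: [-0.5, -0.1, 1.0]
gripper_width: -0.001
```

Run:
```python
from h import *
r=shot('wrist','w13'); pose('wrist'); print(bot.get_obs()['eef_pos'])
```

```text
wrist phantom 0.92 [ 0.467 -0.152]
wrist phantom 0.8 [0.603 0.066]
wrist phantom 0.65 [0.688 0.329]
wrist front_left 0.73 [0.646 0.138]
wrist front_right 0.79 [ 0.466 -0.08 ]
wrist front_right 0.71 [0.657 0.009]
wrist cover 0.75 [0.606 0.069]
wrist cover 0.6 [ 0.464 -0.155]
wrist fence_face 0.63 [0.654 0.075]
wrist fence_face 0.32 [0.594 0.071]
[0.63171216 0.06739655 0.16427474]
```

View pics/w13.png

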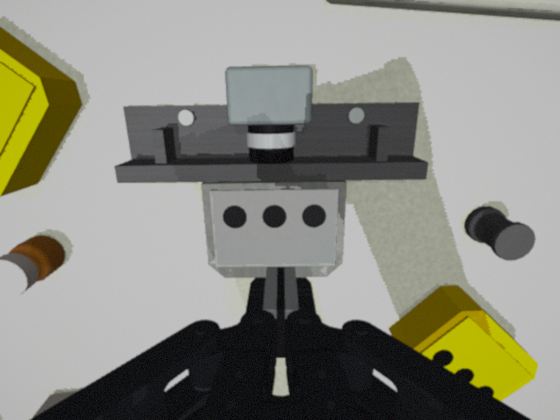

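Run:
```python
import cv2
im=cv2.imread('pics/w13.png')[150:225,180:370]
cv2.imwrite('pics/w13z.png',cv2.convertScaleAbs(cv2.resize(im,None,fx=4.2,fy=4.2,interpolation=cv2.INTER_CUBIC),alpha=1.6,beta=20))
```

```text
(no output)
```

View pics/w13z.png

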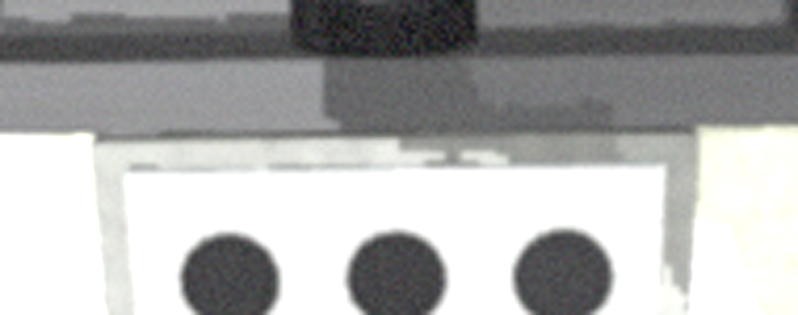

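>>> step_arm --pt "-0.02 0 0.03 0 0 0 1" --pt "-0.05 -0.02 0.06 0 0 0 1" --pt "-0.08 -0.05 0.09 0 0 0 1" --pt "-0.1 -0.085 0.11 0 0 0 1" --pt "-0.11 -0.12 0.12 0 0 0 1" --pt "-0.12 -0.16 0.12 0 0 0 1" --pt "-0.13 -0.2 0.12 0 0 0 1" --pt "-0.13 -0.24 0.12 0 0 0 1" --pt "-0.13 -0.25 0.12 0 0 0 1" --pt "-0.13 -0.25 0.12 0 0 0 1"

```text
t: 24.87
eef_pos: [0.5003, -0.1891, 0.2841]
tool_rot: [0.001, 1.0, 0.028, 0.0]
contact_force: [0.0, 0.3, -0.4]
gripper_width: -0.003
```

Run:
```python
from h import *
r=shot('top','t14'); 
for t,z in [('jar',0),('lens_tube',0),('dish',0),('tip_box',0),('beaker',0),('driver',0),('wash_bottle',0)]:
    for d in bot.place_of(t,'top')[:1]: print(t,round(d['conf'],2),np.round(at(r,d['location'],z),3))
pose('top'); scz('t14z','top',140,120,220,140); scz('s14','scene',260,200,130,90,6)
print(bot.get_obs()['eef_pos'],bot.get_obs()['t'])
```

```text
jar 0.54 [0.534 0.321 0.   ]
lens_tube 0.67 [ 0.413 -0.501  0.   ]
tip_box 0.58 [0.298 0.291 0.   ]
beaker 0.56 [0.467 0.458 0.   ]
driver 0.67 [ 0.421 -0.503  0.   ]
wash_bottle 0.54 [ 0.622 -0.468  0.   ]
top phantom 0.94 [0.695 0.328]
top phantom 0.75 [0.288 0.511]
top phantom 0.65 [ 0.466 -0.161]
top front_left 0.97 [0.674 0.406]
top front_left 0.94 [0.639 0.144]
top front_left 0.89 [0.27  0.423]
top front_right 0.65 [0.217 0.549]
top front_right 0.63 [ 0.469 -0.085]
top front_right 0.56 [0.642 0.003]
top cover 0.97 [0.694 0.325]
top cover 0.92 [ 0.459 -0.164]
top cover 0.92 [0.29  0.517]
top fence_face 0.56 [ 0.615 -0.45 ]
[ 0.50218266 -0.18266916  0.28348825] 25.6667
```

View pics/t14z.png

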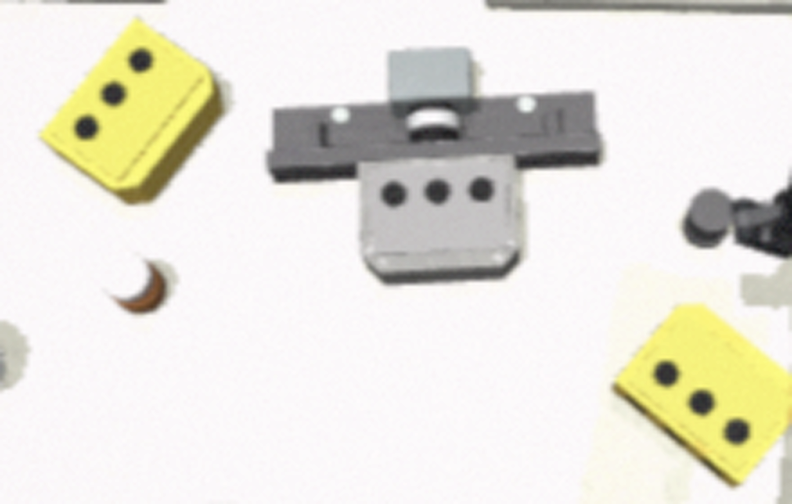

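```bash
python3 -c "
from station import bot
print(bot.hand_in()); print(bot.get_obs()['t'])"
```

```text
the job is handed in; nothing more can be done
None
the job is handed in; nothing more can be done
```

The phantom's front now sits against the fence face and covers the lens opening. I handed the job in at about 25.7 s; no verdict is reported.

**What I did:** I turned the block with closed-fingertip pushes on its front-right corner, then its left end, then its back-left corner. Two presses on its back, left of centre and near the middle, then squared it to the fence. I never gripped or lifted it.

**Final checks:**
- **Flush:** the block's front and the fence look parallel to within a few tenths of a degree. The seam is clean in the wrist view. Presses of about 17 N and 20 N no longer moved the block.
- **Centred:** the middle of the front lies within a few mm of the lens opening.
- **Surroundings:** the arm is clear of everything. The bystanders and yellow look-alikes show no movement, but the last network pass did not find the dish and confused the lens tube with the driver. The lens tube stands where it was in the picture; I did not check the dish after the pushes.

**What disagreed:**
- **Fingertip offset:** the real fingertips end about 38 mm above the reported tool point. My first approach therefore passed a few mm above the block and its glass cover. No contact force registered, and I lowered the tool to correct for it.
- **Hard press:** an early press on the back reached about 23 N sideways with 18 N of vertical load before I reduced it.
- **Corner estimate:** the last top-camera reading of the two front corners gave a yaw of about 1 degree. The wrist camera gave about 4 degrees, which matches the fence, so I took the top reading as noise.

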